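Load the gravity lane in order of height

TASK

Load the roller lane on the bench with the four containers standing to the right of it - the flat green-lidded tin, the screw jar, the glue bottle and the spray can - in order of height, the shortest against the stop at the low front end and the tallest at the back, so that each can be seen over the one before it. Stand each one upright on the rollers and let it roll forward until it rests against the stop or the container in front; they must all end up standing in one closed-up row. Knock nothing over, and leave the steel bar offcut and the tape measure that lie about there where they are.

Things in the scene. Friction and masses are not known exactly. Their poses are not given: they have to be found in the camera images.
- lane: Roller lane fixed to the bench: 15 free-turning grey rollers between aluminium sides, 312 mm long, 98 wide (130 over the feet). Origin: on the bench under its centre; +x runs up the slope, away from the robot, y across. Roller tops are 44 mm above the bench at the origin and rise 70 mm per m of x (4 degrees). Inner width 90 mm; the sides stand 8 mm above the rollers, which end at x = +148 mm.
- lane_stop (a point): Middle of the rubber face of the lane's stop, at lane x = -148 mm, at roller-top level (34 mm above the bench); axes as the lane's. The stop stands 16 mm above the rollers. A container set on the rollers rolls to -x by itself (within about 2 s), leaning 4 degrees with the slope, till it meets the stop or the one in front. The row of four takes 229 mm of the rollers.
- tin_centre (a point): Centre of the flat round tin with a green lid: diameter 65 mm (lid; body 63), height 32 mm, about 0.12 kg. Stands upright on the bench with this point 16 mm up; z along its axis.
- jar_centre (a point): Centre of the screw jar: clear jar with brass screws and a red lid, diameter 60 mm, height 86 mm, about 0.28 kg, lid fixed on. It is the one on the bare planks next to the lane (not one of those far right on the dark board). This point is 43 mm above its base; z along its axis.
- glue_centre (a point): Centre of the glue bottle: orange and white round bottle with a narrower red cap (32 mm wide, top 34 mm), body diameter 52 mm up to 138 mm, height 172 mm, about 0.3 kg, part-full (most of its weight in its foot). This point is 86 mm above its base; z along its axis.
- spray_centre (a point): Centre of the spray oil can: blue and white can with a narrower red cap (33 mm wide, top 34 mm), body diameter 52 mm up to 173 mm, height 208 mm, about 0.3 kg, part-full (most of its weight in its foot). This point is 104 mm above its base; z along its axis.
- bar_centre (a point): Centre of a loose offcut of grey steel bar, 30 x 85 mm (85 along its y), 10 mm thick, lying flat among the containers; stays where it is. (Obstacles elsewhere: wall shelves 0.29 m above the bench at the back on the robot's left, and the bench vice, 0.165 m high, to the left of the lane.)
- tape_centre (a point): Centre of a yellow tape measure, 68 x 71 mm, 35 mm high, lying flat; stays where it is.
Things that resemble listed ones, but are neither listed nor needed, are in the scene too. What is shaped like the part that bears spray_centre but pink is not meant.

How it is judged:
By the outcome, as a careful person would: the job done as asked, in the order asked, and still so for the second after the job is handed in, with the robot touching nothing.
It also fails if it takes over 115 s, if anything falls off the work surface, if the arm or the gripper's body presses on something with over 40 N, if the wrist force passes 120 N, or if a joint passes its speed limit or range.

ROBOT

A 7-joint arm with a two-finger parallel gripper is mounted at the origin on a cart in front of the work surface, level with it; the furniture and walls round the work are solid. World frame = base frame: x ahead of the robot, y to its left, z up, the work surface at z = 0. Lengths are in m, angles in rad, forces in N, time in s.
With the tool pointing down it reaches from about 0.4 to 0.85 m from the base axis. Payload 4.5 kg.
Tool frame: the origin (TCP) lies between the finger pads; the fingertips stand r.tip_reach ahead of it and the grasp point (between the pads) lies 11 mm behind it (r.tip_reach is the distance from the TCP to the fingertips, in m); z points along the fingers, y is the line along which they close (so a half turn about z gives the same grasp; the last joint's range is limited). The gripper opens to 88 mm and grips with 3 to 60 N. Pads are 18 mm wide; open, the fingers measure 123 mm over their backs; the gripper's body (75 mm by 187 mm) begins 45 mm behind the grasp point.
Start: joints at [1.275, 0.689, -0.195, 1.565, 0.157, 0.902, -0.215], TCP at [0.202, -0.591, 0.247] pointing down, gripper open.
Joint ranges: [-3.01, 3.01], [-0.46, 2.08], [-1.47, 1.51], [0.13, 2.56], [-1, 4.14], [0.04, 2.09], [-2.66, 2.66]. Speed limits (rad/s): [2.57, 2.57, 3.14, 3.14, 3.14, 3.14, 3.14].

INTERFACE

Orientations are given as a unit quaternion [x, y, z, w].
In Python, from plant import r, vision, workorder gives the robot as it stands.
- The arm moves only by the tool drive_tool, never from a script. Its argument "targets" is a list of rows, each an object of numbers: "tx", "ty", "tz": the shift along the world's x, y, z in units of 0.03 m (1.0 is 0.03 m); "wx", "wy", "wz": the turn, a rotation vector about the world's x, y, z in units of 60 degrees (1.0 is 60 degrees); "claw": the opening, from -1 (shut) to 1 (fully open). A call has exactly 8 rows; each row shifts and turns the commanded pose from where the row before left it; what a row does not reach is not made up. A row lasts 1/10 s, in which the tool goes at most 50 mm and 8.59 degrees, less where a joint would pass 70% of its speed; a pose out of reach is approached as far as the arm can. A call with a number of a shift or a turn outside -1 to 1 is refused whole. A call with a gripper value outside its range is refused whole. The fingers move at their own pace and stop on an object; "force" is the grip in N (left out, the last holds). Time passes only in rows, so rows that do not move let the fingers close, or fill a call up. It gives the time, the measured TCP pose, the force, the opening and the grip force at its end, in the units of the state.
- r.get_state(): the state, without advancing time (a new reading comes with each control period).
- vision.snapshot(name): name is "side" or "top"; returns a dict with "image" (480x640x3 uint8, blue, green, red), "range_z" (480x640 float32, m along the optical axis (not along the pixel's ray), 0 where there is no reading), "K" (3x3 intrinsics, pixels), "dist" ([k1, k2, p1, p2, k3] as OpenCV has them; the pictures are not rectified), "cam_to_world" (4x4, takes a point from camera to world coordinates). Camera axes: x right, y up, looking along -z (the intrinsics and any distortion apply to the point x, -y, -z); pixel columns grow to the right and rows downward; lengths in m; the calibration is good to about 2 mm. A picture is of the moment at which its call begins.
- workorder.finish_job(): hands the job in; it is judged then, once.
The state is a dict: "clock": time; "q": joint angles; "qd": joint speeds; "joint_torque": joint torques, N m; "tool_pos": TCP position; "eef_rot": TCP orientation; "contact_force": force on the tool from outside, world axes, zero at the start; "moment": the same for the moment, N m; "opening": opening from 0.0 (shut) to 1.0 (fully open); "finger_force": force on a finger pad.
Only numpy, scipy, OpenCV 4.12 (cv2) and the standard library are available. Lean on these libraries where they do the work, as an engineer would, in place of code of your own. Each camera call takes 0.05 s, during which the arm holds its last target. There are 200 camera calls.

## Working session

There is one attempt and no reset: what is moved stays moved. The work goes in short steps, Python scripts to look and compute and a tool call to move; the robot and the scene stay as the last step left them, time stands still between calls to the robot, and variables do not carry over. Pictures are saved under pics/ and viewed, at most 14 in all, crops included, and the job is handed in when it is done.

Besides the shell and the picture viewer there is one more tool, called after "Emit:" by a JSON object that holds its "fn" and its "kwargs", one argument or row to a line. drive_tool: Moves the arm, as the interface text tells. Its arguments: {"type":"object","properties":{"targets":{"type":"array","items":{"type":"object","properties":{"tx":{"type":"number"},"ty":{"type":"number"},"tz":{"type":"number"},"wx":{"type":"number"},"wy":{"type":"number"},"wz":{"type":"number"},"claw":{"type":"number"}}}},"force":{"type":"number"}},"required":["targets"]}

```bash
mkdir -p pics; ls; cat > h.py <<'E'
import numpy as np, cv2
from plant import r, vision, workorder
def snap(n, save=None):
    s=vision.snapshot(n)
    if save: cv2.imwrite('pics/'+save+'.png', s['image'])
    return s
def cloud(s):
    h,w=s['range_z'].shape
    u,v=np.meshgrid(np.arange(w),np.arange(h))
    p=cv2.undistortPoints(np.stack([u,v],-1).reshape(-1,1,2).astype(np.float64),np.array(s['K']),np.array(s['dist'])).reshape(h,w,2)
    z=s['range_z'].astype(float)
    c=np.stack([p[...,0]*z,-p[...,1]*z,-z,np.ones_like(z)],-1)
    W=(c@np.array(s['cam_to_world']).T)[...,:3]
    W[z==0]=np.nan
    return W
E
python3 - <<'E'
from h import *
print(r.get_state(), r.tip_reach)
for n in('top','side'):
    s=snap(n,n+'0'); np.save(n+'.npy',cloud(s)); print(n,np.array(s['cam_to_world']).round(3))
E
```

```text
pics
{'clock': 0.0, 'q': array([ 1.27480387,  0.68993867, -0.19454609,  1.56631033,  0.15732809,
        0.90250657, -0.21506816]), 'qd': array([ 0.00024524, -0.00043657, -0.00078515, -0.00313483,  0.00011866,
       -0.00134779,  0.00083171]), 'joint_torque': array([-3.05351068e-04, -5.27564728e+01, -1.26687918e+00, -1.53429687e+01,
       -5.26564848e-02,  6.61678831e-03,  1.68708639e-04]), 'tool_pos': array([ 0.20217434, -0.59076423,  0.2459481 ]), 'eef_rot': array([ 9.86422342e-01,  1.64226012e-01, -2.10814958e-04, -8.57637531e-04]), 'contact_force': array([-0.93037243, -0.90648698, -0.5158548 ]), 'moment': array([ 0.02795163,  0.01416288, -0.01379666]), 'finger_force': 0.0, 'opening': 1.0020283189320547} 0.008
top [[ 0.024  0.995 -0.1    0.454]
 [-0.999  0.028  0.031 -0.213]
 [ 0.034  0.099  0.994  0.929]
 [ 0.     0.     0.     1.   ]]
side [[ 0.998  0.052 -0.042  0.502]
 [-0.065  0.6   -0.797 -0.887]
 [-0.016  0.798  0.602  0.598]
 [ 0.     0.     0.     1.   ]]
```

View pics/top0.png

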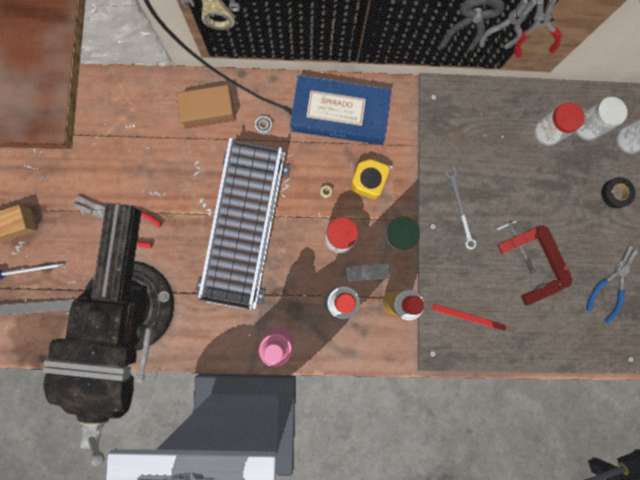

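View pics/side0.png

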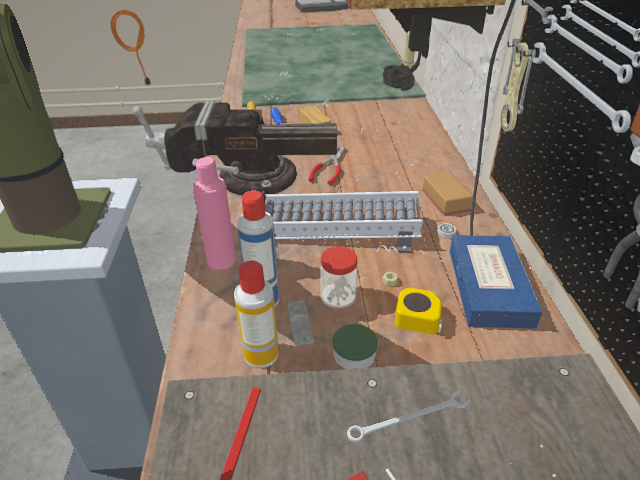

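The top view shows the lane from (243,143) to (228,303), jar (342,235), tin (403,233), spray (344,302), glue (408,305), a pink decoy (275,350), bar (367,272) and tape (370,179). The side view agrees.

```bash
python3 - <<'E'
from h import *
W=np.load('top.npy'); S=np.load('side.npy')
def circ(P):
    (c,rad)=cv2.minEnclosingCircle(P[:,:2].astype(np.float32)); return np.round(c,4),round(rad,4)
def fit(P):  # algebraic circle
    A=np.c_[P[:,:2],np.ones(len(P))]; b=(P[:,:2]**2).sum(1); a=np.linalg.lstsq(A,b,rcond=None)[0]
    c=a[:2]/2; return c.round(4), round(float(np.sqrt(a[2]+c@c)),4)
def near(C,uv,rad,z0,z1):
    p=W[uv[1],uv[0]]; m=(np.hypot(C[...,0]-p[0],C[...,1]-p[1])<rad)&(C[...,2]>z0)&(C[...,2]<z1); return C[m]
for n,uv,z0,z1,rad in [('tin',(403,233),.026,.04,.05),('jar',(342,235),.078,.095,.05),('spray',(344,302),.2,.22,.03),('glue',(410,305),.165,.18,.03),('bar',(367,272),.006,.014,.06),('tape',(370,179),.028,.042,.06),('pink',(275,350),.15,.3,.06)]:
    P=near(W,uv,rad,z0,z1); print(n,W[uv[1],uv[0]].round(3),len(P),P.mean(0).round(4),circ(P),np.median(P[:,2]).round(3))
    if n in('spray','glue','jar','tin'):
        q=near(S,uv,.06,.03,{'spray':.165,'glue':.13,'jar':.07,'tin':.03}[n]) if n!='tin' else near(S,uv,.06,.008,.03)
        print('   side fit',len(q),fit(q))
    if n in('bar','tape'): print(cv2.minAreaRect((P[:,:2]*1000).astype(np.float32)))
# lane: rails/roller region
m=np.zeros(W.shape[:2],np.uint8); cv2.fillPoly(m,[np.array([[225,130],[295,145],[265,318],[190,305]])],1)
P=W[(m>0)&(W[...,2]>.03)&(W[...,2]<.075)]
print('lane',len(P)); rc=cv2.minAreaRect((P[:,:2]*1000).astype(np.float32)); print(rc)
A=np.c_[P[:,:2],np.ones(len(P))]
print(np.linalg.lstsq(A,P[:,2],rcond=None)[0])
for uv in[(243,143),(228,303),(284,150),(256,306),(203,298),(232,142)]: print(uv,W[uv[1],uv[0]].round(3))
E
```

```text
tin [ 0.583 -0.396  0.03 ] 866 [ 0.5841 -0.3962  0.0315] (array([ 0.5847, -0.3965]), 0.0327) 0.031
   side fit 1093 (array([ 0.5824, -0.4282]), 0.0247)
jar [ 0.568 -0.273  0.087] 776 [ 0.573  -0.2729  0.0859] (array([ 0.5735, -0.2734]), 0.029) 0.086
   side fit 743 (array([ 0.5714, -0.2734]), 0.0288)
spray [ 0.448 -0.27   0.208] 333 [ 0.4477 -0.2717  0.2069] (array([ 0.4476, -0.2719]), 0.016) 0.207
   side fit 1549 (array([ 0.446 , -0.2719]), 0.026)
glue [nan nan nan] 0 [nan nan nan] (array([0., 0.]), 0.0) nan
   side fit 0 (array([0., 0.]), 0.0)
bar [ 0.507 -0.33   0.005] 647 [ 0.5065 -0.3304  0.0097] (array([ 0.5086, -0.332 ]), 0.0593) 0.01
((502.49224853515625, -330.4361877441406), (106.3237075805664, 64.79620361328125), 75.95533752441406)
tape [ 0.688 -0.33   0.032] 1015 [ 0.6929 -0.3301  0.0337] (array([ 0.6935, -0.3326]), 0.0401) 0.034
((695.072021484375, -329.7182312011719), (63.89387512207031, 68.44194030761719), 70.4639892578125)
pink [ 0.374 -0.166  0.208] 891 [ 0.3717 -0.1652  0.1831] (array([ 0.3692, -0.1638]), 0.0268) 0.17
lane 7343
((590.4174194335938, -83.285888671875), (106.1545181274414, 313.94952392578125), 80.7330093383789)
[0.05227695 0.0010628  0.0126574 ]
(243, 143) [ 0.747 -0.081  0.048]
(228, 303) [ 0.44  -0.066  0.048]
(284, 150) [ 0.751 -0.157  0.001]
(256, 306) [ 0.435 -0.113 -0.001]
(203, 298) [ 0.448 -0.019  0.046]
(232, 142) [ 0.747 -0.06   0.052]<stdin>:11: RuntimeWarning: Mean of empty slice.
  ret = um.true_divide(
  return _methods._mean(a, axis=axis, dtype=dtype,
  ret = ret.dtype.type(ret / rcount)
```

```bash
python3 - <<'E'
import cv2
im=cv2.imread('pics/top0.png')[120:380,180:440]
cv2.imwrite('pics/crop0.png',cv2.resize(im,(600,600),interpolation=cv2.INTER_CUBIC))
E
```

```text
(no output)
```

View pics/crop0.png

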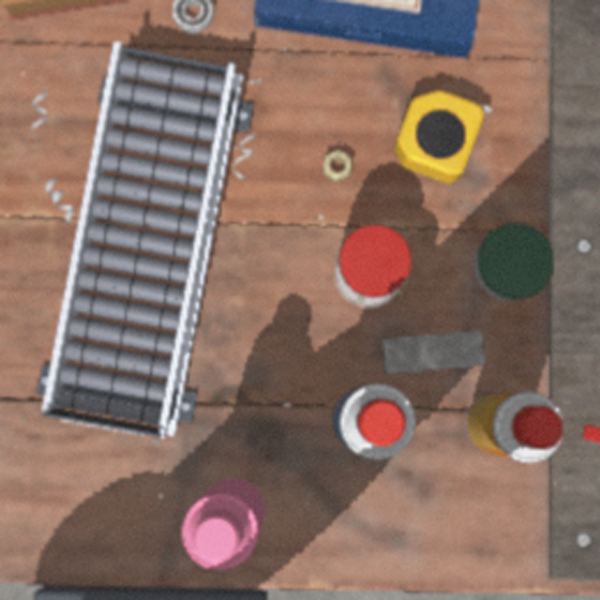

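Crop: lane corners are about (231,140), (282,150), (253,307) and (200,298) in full-frame pixels. The glue cap is at (412,305).

```bash
python3 - <<'E'
from h import *
W=np.load('top.npy'); S=np.load('side.npy')
def fit(P):
    A=np.c_[P[:,:2],np.ones(len(P))]; b=(P[:,:2]**2).sum(1); a=np.linalg.lstsq(A,b,rcond=None)[0]
    c=a[:2]/2; return c.round(4), round(float(np.sqrt(a[2]+c@c)),4)
for C in(W,S):
  for z0,z1 in[(.15,.18),(.02,.13)]:
    m=(abs(C[...,0]-.445)<.06)&(abs(C[...,1]+.395)<.05)&(C[...,2]>z0)&(C[...,2]<z1); P=C[m]
    if len(P)>20: print('glue',z0,len(P),P.mean(0).round(4),P.min(0).round(3),P.max(0).round(3),fit(P))
m=(abs(S[...,0]-.584)<.05)&(abs(S[...,1]+.396)<.034)&(S[...,2]>.01)&(S[...,2]<.027);print('tin side',fit(S[m]))
# lane slices
m=(W[...,2]>.032)&(W[...,2]<.075)&(abs(W[...,1]+.085)<.1)
P=W[m]; L=[]
for x in np.arange(.46,.73,.01):
    q=P[abs(P[:,0]-x)<.006]; q=q[abs(q[:,1]-(-.083-(x-.59)*.14))<.062]; L.append((x,*np.percentile(q[:,1],[1.5,98.5])))
L=np.array(L); a=np.polyfit(L[:,0],L[:,1],1); b=np.polyfit(L[:,0],L[:,2],1)
print('edges slope',a,b,'deg',np.degrees(np.arctan([a[0],b[0]])),'width@.59',np.polyval(b,.59)-np.polyval(a,.59),'mid@.59',(np.polyval(b,.59)+np.polyval(a,.59))/2)
th=np.arctan((a[0]+b[0])/2); u=np.array([np.cos(th),np.sin(th)]); mid=np.array([.59,(np.polyval(b,.59)+np.polyval(a,.59))/2])
d=P[:,:2]-mid; s=d@u; t=d@np.array([-u[1],u[0]]); k=abs(t)<.04
print('extent',np.percentile(s[k],[.2,1,99,99.8]),'rollers z vs s',np.polyfit(s[k],P[k,2],1))
k2=abs(t)<.055; c=(s[k].max()+s[k].min())/2; print('centre',mid+u*c, s[k].min(),s[k].max())
v=(W[...,2]>.1)&(W[...,1]>-.03)&(W[...,0]>.38)&(W[...,0]<.8); q=W[v]; print('vice',q.min(0).round(3),q.max(0).round(3))
E
```

```text
glue 0.15 329 [ 0.4461 -0.385   0.1701] [ 0.431 -0.401  0.151] [ 0.461 -0.371  0.177] (array([ 0.4461, -0.3856]), 0.0115)
glue 0.02 439 [ 0.4471 -0.3715  0.0962] [ 0.42  -0.411  0.02 ] [ 0.472 -0.36   0.13 ] (array([ 0.4463, -0.3857]), 0.0243)
glue 0.15 588 [ 0.4452 -0.3939  0.1667] [ 0.429 -0.403  0.15 ] [ 0.46  -0.372  0.176] (array([ 0.4448, -0.39  ]), 0.0119)
glue 0.02 2113 [ 0.4465 -0.4069  0.079 ] [ 0.418 -0.415  0.02 ] [ 0.471 -0.372  0.13 ] (array([ 0.4444, -0.3873]), 0.0255)
tin side (array([ 0.5826, -0.3963]), 0.0314)
edges slope [-0.16317025 -0.03559177] [-0.15742696  0.06119261] deg [-9.26729684 -8.94647503] width@.59 0.10017292105873676 mid@.59 -0.08177576113030116
extent [-0.15568788 -0.1532799   0.33062981  0.33550422] rollers z vs s [0.04623246 0.04249085]
centre [ 0.6800593  -0.09621214] -0.1563460919434739 0.33876413830770497
vice [0.38  0.075 0.1  ] [0.8   0.18  0.392]
```

Emit:
{"fn": "drive_tool", "kwargs": {
  "targets": [
    {"tx":0.8,"ty":0.4,"wz":0.065,"claw":1},
    {"tx":0.8,"ty":0.4,"wz":0.065,"claw":1},
    {"tx":0.8,"ty":0.4,"wz":0.065,"claw":1},
    {"tx":0.8,"ty":0.4,"wz":0.065,"claw":1},
    {"tx":0.8,"ty":0.4,"wz":0.065,"claw":1},
    {"tx":0.8,"ty":0.4,"wz":0.065,"claw":1},
    {"tx":0.8,"ty":0.4,"wz":0.065,"claw":1},
    {"tx":0.8,"ty":0.4,"wz":0.065,"claw":1}
  ],
  "force": 15
}}

```text
validation failed for argument at $.ta...
```

Emit:
{"fn": "drive_tool", "kwargs": {
  "targets": [
    {"tx":0.8,"ty":0.4,"wz":0.065,"claw":1},
    {"tx":0.8,"ty":0.4,"wz":0.065,"claw":1},
    {"tx":0.8,"ty":0.4,"wz":0.065,"claw":1},
    {"tx":0.8,"ty":0.4,"wz":0.065,"claw":1},
    {"tx":0.8,"ty":0.4,"wz":0.065,"claw":1},
    {"tx":0.8,"ty":0.4,"wz":0.065,"claw":1},
    {"tx":0.8,"ty":0.4,"wz":0.065,"claw":1},
    {"tx":0.8,"ty":0.4,"wz":0.065,"claw":1}
  ]
}}

```text
validation failed for argument at $.ta...
```

Emit:
{"fn": "drive_tool", "kwargs": {
  "targets": [
    {"tx":0.8,"ty":0.4,"tz":0.0,"wx":0.0,"wy":0.0,"wz":0.065,"claw":1.0},
    {"tx":0.8,"ty":0.4,"tz":0.0,"wx":0.0,"wy":0.0,"wz":0.065,"claw":1.0},
    {"tx":0.8,"ty":0.4,"tz":0.0,"wx":0.0,"wy":0.0,"wz":0.065,"claw":1.0},
    {"tx":0.8,"ty":0.4,"tz":0.0,"wx":0.0,"wy":0.0,"wz":0.065,"claw":1.0},
    {"tx":0.8,"ty":0.4,"tz":0.0,"wx":0.0,"wy":0.0,"wz":0.065,"claw":1.0},
    {"tx":0.8,"ty":0.4,"tz":0.0,"wx":0.0,"wy":0.0,"wz":0.065,"claw":1.0},
    {"tx":0.8,"ty":0.4,"tz":0.0,"wx":0.0,"wy":0.0,"wz":0.065,"claw":1.0},
    {"tx":0.8,"ty":0.4,"tz":0.0,"wx":0.0,"wy":0.0,"wz":0.065,"claw":1.0}
  ],
  "force": 15
}}

```text
clock: 0.9
tool_pos: [0.3951, -0.4946, 0.2463]
eef_rot: [0.905, 0.425, -0.0, -0.0]
contact_force: [0.7, -0.3, 0.6]
opening: 1.001
finger_force: 0.0
```

Emit:
{"fn": "drive_tool", "kwargs": {
  "targets": [
    {"tx":0.8,"ty":0.4,"tz":0.0,"wx":0.0,"wy":0.0,"wz":0.065,"claw":1.0},
    {"tx":0.8,"ty":0.4,"tz":0.0,"wx":0.0,"wy":0.0,"wz":0.065,"claw":1.0},
    {"tx":0.8,"ty":0.4,"tz":0.0,"wx":0.0,"wy":0.0,"wz":0.065,"claw":1.0},
    {"tx":0.8,"ty":0.4,"tz":0.0,"wx":0.0,"wy":0.0,"wz":0.065,"claw":1.0},
    {"tx":0.8,"ty":0.4,"tz":-0.5,"wx":0.0,"wy":0.0,"wz":0.065,"claw":1.0},
    {"tx":0.8,"ty":0.4,"tz":-0.8,"wx":0.0,"wy":0.0,"wz":0.065,"claw":1.0},
    {"tx":0.8,"ty":0.4,"tz":-0.8,"wx":0.0,"wy":0.0,"wz":0.065,"claw":1.0},
    {"tx":0.7,"ty":0.4,"tz":-0.8,"wx":0.0,"wy":0.0,"wz":0.06,"claw":1.0}
  ]
}}

```text
clock: 1.7
tool_pos: [0.5843, -0.3985, 0.1583]
eef_rot: [0.759, 0.651, 0.0, -0.0]
contact_force: [0.2, 0.2, 0.4]
opening: 0.998
finger_force: 0.0
```

Emit:
{"fn": "drive_tool", "kwargs": {
  "targets": [
    {"tx":0.0,"ty":0.07,"tz":-0.9,"wx":0.0,"wy":0.0,"wz":0.0,"claw":1.0},
    {"tx":0.0,"ty":0.0,"tz":-0.9,"wx":0.0,"wy":0.0,"wz":0.0,"claw":1.0},
    {"tx":0.0,"ty":0.0,"tz":-0.9,"wx":0.0,"wy":0.0,"wz":0.0,"claw":1.0},
    {"tx":0.0,"ty":0.0,"tz":-0.8,"wx":0.0,"wy":0.0,"wz":0.0,"claw":1.0},
    {"tx":0.0,"ty":0.0,"tz":-0.7,"wx":0.0,"wy":0.0,"wz":0.0,"claw":1.0},
    {"tx":0.0,"ty":0.0,"tz":-0.4,"wx":0.0,"wy":0.0,"wz":0.0,"claw":1.0},
    {"tx":0.0,"ty":0.0,"tz":-0.2,"wx":0.0,"wy":0.0,"wz":0.0,"claw":1.0},
    {"tx":0.0,"ty":0.0,"tz":0.0,"wx":0.0,"wy":0.0,"wz":0.0,"claw":0.3}
  ]
}}

```text
clock: 2.5
tool_pos: [0.5832, -0.397, 0.0152]
eef_rot: [0.76, 0.649, -0.0, -0.0]
contact_force: [0.7, -0.7, -0.8]
opening: 0.931
finger_force: 0.0
```

Emit:
{"fn": "drive_tool", "kwargs": {
  "targets": [
    {"tx":0.0,"ty":0.0,"tz":0.0,"wx":0.0,"wy":0.0,"wz":0.0,"claw":-1.0},
    {"tx":0.0,"ty":0.0,"tz":0.0,"wx":0.0,"wy":0.0,"wz":0.0,"claw":-1.0},
    {"tx":0.0,"ty":0.0,"tz":0.0,"wx":0.0,"wy":0.0,"wz":0.0,"claw":-1.0},
    {"tx":0.0,"ty":0.0,"tz":0.0,"wx":0.0,"wy":0.0,"wz":0.0,"claw":-1.0},
    {"tx":0.0,"ty":0.0,"tz":0.0,"wx":0.0,"wy":0.0,"wz":0.0,"claw":-1.0},
    {"tx":0.0,"ty":0.0,"tz":0.0,"wx":0.0,"wy":0.0,"wz":0.0,"claw":-1.0},
    {"tx":0.0,"ty":0.0,"tz":0.0,"wx":0.0,"wy":0.0,"wz":0.0,"claw":-1.0},
    {"tx":0.0,"ty":0.0,"tz":0.0,"wx":0.0,"wy":0.0,"wz":0.0,"claw":-1.0}
  ]
}}

```text
clock: 3.3
tool_pos: [0.5841, -0.3977, 0.0169]
eef_rot: [0.76, 0.649, 0.0, 0.001]
contact_force: [-0.2, -0.3, 6.7]
opening: 0.72
finger_force: 15.0
```

Emit:
{"fn": "drive_tool", "kwargs": {
  "targets": [
    {"tx":0.0,"ty":0.0,"tz":0.5,"wx":0.0,"wy":0.0,"wz":0.0,"claw":-1.0},
    {"tx":0.0,"ty":0.0,"tz":0.9,"wx":0.0,"wy":0.0,"wz":0.0,"claw":-1.0},
    {"tx":0.0,"ty":0.0,"tz":1.0,"wx":0.0,"wy":0.0,"wz":0.0,"claw":-1.0},
    {"tx":0.0,"ty":0.0,"tz":1.0,"wx":0.0,"wy":0.0,"wz":0.0,"claw":-1.0},
    {"tx":0.0,"ty":0.0,"tz":1.0,"wx":0.0,"wy":0.0,"wz":0.0,"claw":-1.0},
    {"tx":0.0,"ty":0.3,"tz":1.0,"wx":0.0,"wy":0.0,"wz":0.0,"claw":-1.0},
    {"tx":0.0,"ty":0.6,"tz":0.4,"wx":0.0,"wy":0.0,"wz":0.0,"claw":-1.0},
    {"tx":0.0,"ty":0.9,"tz":0.0,"wx":0.0,"wy":0.0,"wz":0.0,"claw":-1.0}
  ]
}}

```text
clock: 4.1
tool_pos: [0.584, -0.3437, 0.1919]
eef_rot: [0.761, 0.648, 0.001, 0.002]
contact_force: [0.0, 1.0, -2.1]
opening: 0.72
finger_force: 15.0
```

Emit:
{"fn": "drive_tool", "kwargs": {
  "targets": [
    {"tx":-0.25,"ty":1.0,"tz":0.0,"wx":-0.001,"wy":-0.008,"wz":0.0,"claw":-1.0},
    {"tx":-0.25,"ty":1.0,"tz":0.0,"wx":-0.001,"wy":-0.008,"wz":0.0,"claw":-1.0},
    {"tx":-0.25,"ty":1.0,"tz":0.0,"wx":-0.001,"wy":-0.008,"wz":0.0,"claw":-1.0},
    {"tx":-0.25,"ty":1.0,"tz":0.0,"wx":-0.001,"wy":-0.008,"wz":0.0,"claw":-1.0},
    {"tx":-0.25,"ty":1.0,"tz":0.0,"wx":-0.002,"wy":-0.009,"wz":0.0,"claw":-1.0},
    {"tx":-0.25,"ty":1.0,"tz":0.0,"wx":-0.002,"wy":-0.009,"wz":0.0,"claw":-1.0},
    {"tx":-0.25,"ty":1.0,"tz":0.0,"wx":-0.001,"wy":-0.008,"wz":0.0,"claw":-1.0},
    {"tx":-0.25,"ty":0.8,"tz":0.0,"wx":-0.001,"wy":-0.008,"wz":0.0,"claw":-1.0}
  ]
}}

```text
clock: 4.9
tool_pos: [0.5218, -0.1059, 0.1895]
eef_rot: [0.759, 0.65, 0.023, 0.025]
contact_force: [0.0, 0.8, -1.1]
opening: 0.726
finger_force: 15.0
```

Emit:
{"fn": "drive_tool", "kwargs": {
  "targets": [
    {"tx":-0.1,"ty":0.6,"tz":0.0,"wx":0.0,"wy":0.0,"wz":0.0,"claw":-1.0},
    {"tx":-0.1,"ty":0.6,"tz":-0.6,"wx":0.0,"wy":0.0,"wz":0.0,"claw":-1.0},
    {"tx":0.0,"ty":0.0,"tz":-1.0,"wx":0.0,"wy":0.0,"wz":0.0,"claw":-1.0},
    {"tx":0.0,"ty":0.0,"tz":-1.0,"wx":0.0,"wy":0.0,"wz":0.0,"claw":-1.0},
    {"tx":0.0,"ty":0.0,"tz":-0.6,"wx":0.0,"wy":0.0,"wz":0.0,"claw":-1.0},
    {"tx":0.0,"ty":0.0,"tz":-0.5,"wx":0.0,"wy":0.0,"wz":0.0,"claw":-1.0},
    {"tx":0.0,"ty":0.0,"tz":-0.3,"wx":0.0,"wy":0.0,"wz":0.0,"claw":-1.0},
    {"tx":0.0,"ty":0.0,"tz":0.0,"wx":0.0,"wy":0.0,"wz":0.0,"claw":-1.0}
  ]
}}

```text
clock: 5.7
tool_pos: [0.5162, -0.0723, 0.0688]
eef_rot: [0.76, 0.649, 0.022, 0.025]
contact_force: [-0.9, 0.5, -0.6]
opening: 0.719
finger_force: 15.0
```

```bash
python3 - <<'E'
from h import *
s=snap('side'); print(r.get_state()['tool_pos'],r.get_state()['contact_force'])
cv2.imwrite('pics/s1.png',cv2.resize(s['image'][100:340,180:480],(750,600)))
E
```

```text
[ 0.51677218 -0.07255558  0.06953846] [-0.66980619  0.6782     -0.27643092]
```

View pics/s1.png

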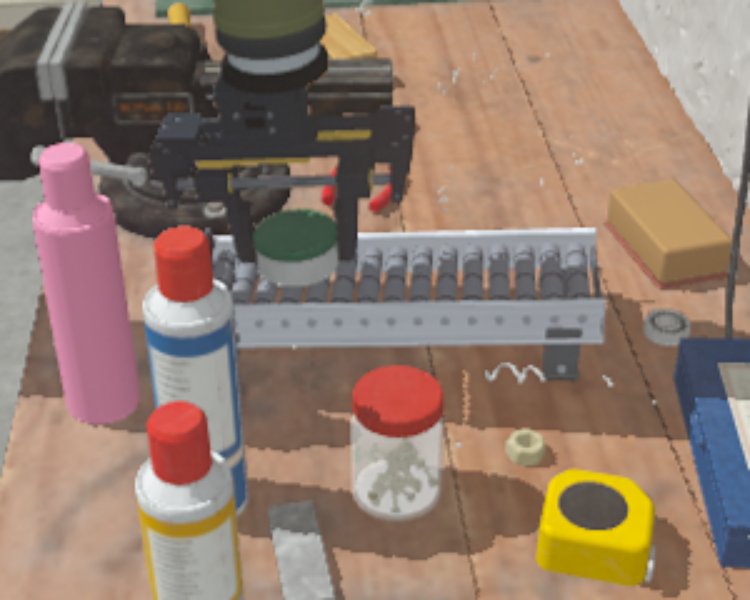

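The tin is held at crop pixel (295,245), level and centred over the rollers near the low end. I'll lower it and release.

Emit:
{"fn": "drive_tool", "kwargs": {
  "targets": [
    {"tx":0.0,"ty":0.05,"tz":-0.2,"wx":0.0,"wy":0.0,"wz":0.0,"claw":-1.0},
    {"tx":0.0,"ty":0.0,"tz":-0.1,"wx":0.0,"wy":0.0,"wz":0.0,"claw":-1.0},
    {"tx":0.0,"ty":0.0,"tz":-0.1,"wx":0.0,"wy":0.0,"wz":0.0,"claw":-1.0},
    {"tx":0.0,"ty":0.0,"tz":0.0,"wx":0.0,"wy":0.0,"wz":0.0,"claw":-1.0},
    {"tx":0.0,"ty":0.0,"tz":0.0,"wx":0.0,"wy":0.0,"wz":0.0,"claw":-1.0},
    {"tx":0.0,"ty":0.0,"tz":0.0,"wx":0.0,"wy":0.0,"wz":0.0,"claw":-1.0},
    {"tx":0.0,"ty":0.0,"tz":0.0,"wx":0.0,"wy":0.0,"wz":0.0,"claw":-1.0},
    {"tx":0.0,"ty":0.0,"tz":0.0,"wx":0.0,"wy":0.0,"wz":0.0,"claw":-1.0}
  ]
}}

```text
clock: 6.55
tool_pos: [0.5175, -0.0718, 0.0578]
eef_rot: [0.76, 0.649, 0.023, 0.026]
contact_force: [-0.7, 0.3, -1.1]
opening: 0.721
finger_force: 15.0
```

Emit:
{"fn": "drive_tool", "kwargs": {
  "targets": [
    {"tx":0.0,"ty":0.05,"tz":-0.05,"wx":0.0,"wy":0.0,"wz":0.0,"claw":-1.0},
    {"tx":0.0,"ty":0.0,"tz":0.0,"wx":0.0,"wy":0.0,"wz":0.0,"claw":-1.0},
    {"tx":0.0,"ty":0.0,"tz":0.0,"wx":0.0,"wy":0.0,"wz":0.0,"claw":0.6},
    {"tx":0.0,"ty":0.0,"tz":0.0,"wx":0.0,"wy":0.0,"wz":0.0,"claw":0.8},
    {"tx":0.0,"ty":0.0,"tz":0.0,"wx":0.0,"wy":0.0,"wz":0.0,"claw":1.0},
    {"tx":0.0,"ty":0.0,"tz":0.0,"wx":0.0,"wy":0.0,"wz":0.0,"claw":1.0},
    {"tx":0.0,"ty":0.0,"tz":0.0,"wx":0.0,"wy":0.0,"wz":0.0,"claw":1.0},
    {"tx":0.0,"ty":0.0,"tz":0.0,"wx":0.0,"wy":0.0,"wz":0.0,"claw":1.0}
  ]
}}

```text
clock: 7.35
tool_pos: [0.5175, -0.0703, 0.0563]
eef_rot: [0.76, 0.649, 0.023, 0.026]
contact_force: [-0.3, 0.7, 0.3]
opening: 1.005
finger_force: 0.0
```

Emit:
{"fn": "drive_tool", "kwargs": {
  "targets": [
    {"tx":0.0,"ty":0.0,"tz":0.15,"wx":0.0,"wy":0.0,"wz":0.0,"claw":1.0},
    {"tx":0.0,"ty":0.0,"tz":0.3,"wx":0.0,"wy":0.0,"wz":0.0,"claw":1.0},
    {"tx":0.0,"ty":0.0,"tz":0.5,"wx":0.0,"wy":0.0,"wz":0.0,"claw":1.0},
    {"tx":0.0,"ty":0.0,"tz":0.8,"wx":0.0,"wy":0.0,"wz":0.0,"claw":1.0},
    {"tx":0.0,"ty":0.0,"tz":1.0,"wx":0.0,"wy":0.0,"wz":0.0,"claw":1.0},
    {"tx":0.0,"ty":0.0,"tz":1.0,"wx":0.0,"wy":0.0,"wz":0.0,"claw":1.0},
    {"tx":0.0,"ty":0.0,"tz":0.4,"wx":0.0,"wy":0.0,"wz":0.0,"claw":1.0},
    {"tx":0.0,"ty":0.0,"tz":0.3,"wx":0.0,"wy":0.0,"wz":0.0,"claw":1.0}
  ]
}}

```text
clock: 8.15
tool_pos: [0.5178, -0.0704, 0.1917]
eef_rot: [0.76, 0.649, 0.024, 0.027]
contact_force: [0.0, 0.7, 0.0]
opening: 0.999
finger_force: 0.0
```

Emit:
{"fn": "drive_tool", "kwargs": {
  "targets": [
    {"tx":0.4,"ty":-0.6,"tz":0.0,"wx":0.005,"wy":0.033,"wz":0.0,"claw":1.0},
    {"tx":0.4,"ty":-0.8,"tz":0.0,"wx":0.005,"wy":0.033,"wz":0.0,"claw":1.0},
    {"tx":0.4,"ty":-0.9,"tz":0.0,"wx":0.0,"wy":0.0,"wz":-0.14,"claw":1.0},
    {"tx":0.3,"ty":-0.9,"tz":0.0,"wx":0.0,"wy":0.0,"wz":-0.14,"claw":1.0},
    {"tx":0.3,"ty":-0.9,"tz":0.0,"wx":0.0,"wy":0.0,"wz":-0.14,"claw":1.0},
    {"tx":0.0,"ty":-0.9,"tz":0.0,"wx":0.0,"wy":0.0,"wz":-0.14,"claw":1.0},
    {"tx":0.0,"ty":-0.9,"tz":0.0,"wx":0.0,"wy":0.0,"wz":-0.14,"claw":1.0},
    {"tx":0.0,"ty":-0.8,"tz":0.0,"wx":0.0,"wy":0.0,"wz":-0.14,"claw":1.0}
  ]
}}

```text
clock: 8.95
tool_pos: [0.5707, -0.2726, 0.1895]
eef_rot: [0.965, 0.261, -0.001, -0.0]
contact_force: [-0.1, 0.8, 0.3]
opening: 0.996
finger_force: 0.0
```

Emit:
{"fn": "drive_tool", "kwargs": {
  "targets": [
    {"tx":0.0,"ty":0.0,"tz":0.0,"wx":0.0,"wy":0.0,"wz":-0.14,"claw":1.0},
    {"tx":0.0,"ty":0.0,"tz":0.0,"wx":0.0,"wy":0.0,"wz":-0.14,"claw":1.0},
    {"tx":0.0,"ty":0.0,"tz":-0.3,"wx":0.0,"wy":0.0,"wz":-0.14,"claw":1.0},
    {"tx":0.0,"ty":0.0,"tz":-0.6,"wx":0.0,"wy":0.0,"wz":-0.14,"claw":1.0},
    {"tx":0.0,"ty":0.0,"tz":-0.5,"wx":0.0,"wy":0.0,"wz":-0.1,"claw":1.0},
    {"tx":0.0,"ty":0.0,"tz":0.0,"wx":0.0,"wy":0.0,"wz":0.0,"claw":1.0},
    {"tx":0.0,"ty":0.0,"tz":0.0,"wx":0.0,"wy":0.0,"wz":0.0,"claw":1.0},
    {"tx":0.0,"ty":0.0,"tz":0.0,"wx":0.0,"wy":0.0,"wz":0.0,"claw":1.0}
  ]
}}

```text
clock: 9.75
tool_pos: [0.5719, -0.2714, 0.1486]
eef_rot: [0.997, -0.078, 0.001, 0.0]
contact_force: [0.3, 0.4, -0.5]
opening: 0.999
finger_force: 0.0
```

```bash
python3 - <<'E'
from h import *
s=snap('top'); st=r.get_state(); print(st['tool_pos'],st['eef_rot'],st['q'])
W=cloud(s)
m=(W[...,1]>-.16)&(W[...,1]<0)&(W[...,0]>.4)&(W[...,0]<.7)&(W[...,2]>.058)&(W[...,2]<.085);P=W[m]
d=P[:,:2]-[.59,-.082]; a=-.159; u=np.array([np.cos(a),np.sin(a)]);sx=d@u; t=d@np.array([-u[1],u[0]])
k=(abs(t)<.045)&(sx<0); print(k.sum(), sx[k].min(),sx[k].max(),t[k].min(),t[k].max(),P[k,2].mean())
cv2.imwrite('pics/t1.png',cv2.resize(s['image'][120:380,180:440],(600,600)))
E
```

```text
[ 0.57191841 -0.2715107   0.14867318] [ 9.96964830e-01 -7.78493324e-02  7.65484699e-04  1.50060091e-04] [ 0.36091697  0.81795418  0.01759238  1.63287632 -0.02043217  0.6893896
 -1.33795991]
634 -0.14840577588440662 -0.08493643175773899 -0.018118213236680992 0.03366478555841712 0.06779889588821719
```

View pics/t1.png

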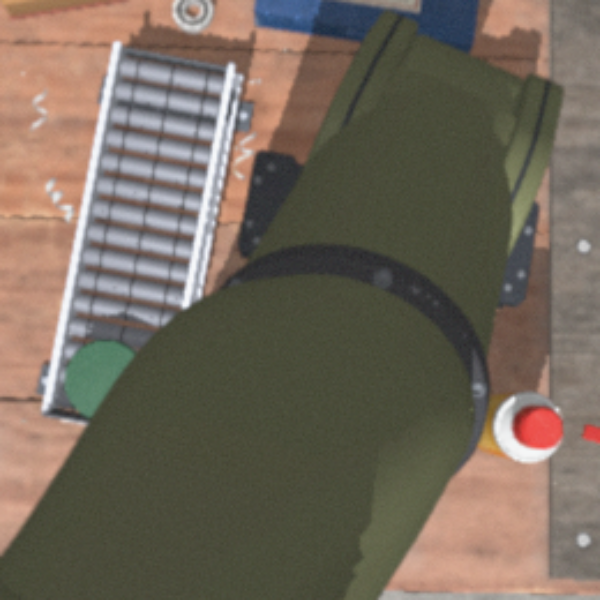

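The tin (crop pixel 105,378) rests on the stop, spanning lane x -148 to -85 mm. Next I'll lower to the jar and grip it.

Emit:
{"fn": "drive_tool", "kwargs": {
  "targets": [
    {"tx":0.0,"ty":-0.05,"tz":-0.6,"wx":0.0,"wy":0.0,"wz":0.0,"claw":1.0},
    {"tx":0.0,"ty":0.0,"tz":-0.8,"wx":0.0,"wy":0.0,"wz":0.0,"claw":1.0},
    {"tx":0.0,"ty":0.0,"tz":-0.8,"wx":0.0,"wy":0.0,"wz":0.0,"claw":1.0},
    {"tx":0.0,"ty":0.0,"tz":-0.8,"wx":0.0,"wy":0.0,"wz":0.0,"claw":1.0},
    {"tx":0.0,"ty":0.0,"tz":-0.5,"wx":0.0,"wy":0.0,"wz":0.0,"claw":1.0},
    {"tx":0.0,"ty":0.0,"tz":0.0,"wx":0.0,"wy":0.0,"wz":0.0,"claw":0.5},
    {"tx":0.0,"ty":0.0,"tz":0.0,"wx":0.0,"wy":0.0,"wz":0.0,"claw":-1.0},
    {"tx":0.0,"ty":0.0,"tz":0.0,"wx":0.0,"wy":0.0,"wz":0.0,"claw":-1.0}
  ],
  "force": 20
}}

```text
clock: 10.6
tool_pos: [0.5725, -0.2733, 0.0441]
eef_rot: [0.997, -0.078, 0.001, 0.0]
contact_force: [-0.1, -0.5, -0.4]
opening: 0.748
finger_force: 0.0
```

Emit:
{"fn": "drive_tool", "kwargs": {
  "targets": [
    {"tx":0.0,"ty":0.0,"tz":0.0,"wx":0.0,"wy":0.0,"wz":0.0,"claw":-1.0},
    {"tx":0.0,"ty":0.0,"tz":0.0,"wx":0.0,"wy":0.0,"wz":0.0,"claw":-1.0},
    {"tx":0.0,"ty":0.0,"tz":0.0,"wx":0.0,"wy":0.0,"wz":0.0,"claw":-1.0},
    {"tx":0.0,"ty":0.0,"tz":0.0,"wx":0.0,"wy":0.0,"wz":0.0,"claw":-1.0},
    {"tx":0.0,"ty":0.0,"tz":0.2,"wx":0.0,"wy":0.0,"wz":0.0,"claw":-1.0},
    {"tx":0.0,"ty":0.0,"tz":0.5,"wx":0.0,"wy":0.0,"wz":0.0,"claw":-1.0},
    {"tx":0.0,"ty":0.0,"tz":0.8,"wx":0.0,"wy":0.0,"wz":0.0,"claw":-1.0},
    {"tx":0.0,"ty":0.0,"tz":0.5,"wx":0.0,"wy":0.0,"wz":0.0,"claw":-1.0}
  ]
}}

```text
clock: 11.4
tool_pos: [0.5719, -0.2728, 0.1047]
eef_rot: [0.997, -0.078, 0.001, 0.0]
contact_force: [0.7, -1.1, -3.4]
opening: 0.673
finger_force: 20.0
```

Emit:
{"fn": "drive_tool", "kwargs": {
  "targets": [
    {"tx":-0.1,"ty":0.4,"tz":0.6,"wx":0.0,"wy":0.0,"wz":0.0,"claw":-1.0},
    {"tx":-0.1,"ty":0.8,"tz":0.6,"wx":-0.001,"wy":-0.01,"wz":0.0,"claw":-1.0},
    {"tx":-0.1,"ty":1.0,"tz":0.0,"wx":-0.002,"wy":-0.01,"wz":0.0,"claw":-1.0},
    {"tx":-0.1,"ty":1.0,"tz":0.0,"wx":-0.001,"wy":-0.01,"wz":0.0,"claw":-1.0},
    {"tx":-0.1,"ty":1.0,"tz":0.0,"wx":-0.002,"wy":-0.01,"wz":0.0,"claw":-1.0},
    {"tx":-0.1,"ty":1.0,"tz":0.0,"wx":-0.002,"wy":-0.01,"wz":0.0,"claw":-1.0},
    {"tx":-0.1,"ty":0.8,"tz":0.0,"wx":-0.001,"wy":-0.01,"wz":0.0,"claw":-1.0},
    {"tx":-0.1,"ty":0.5,"tz":0.0,"wx":-0.001,"wy":-0.006,"wz":0.0,"claw":-1.0}
  ]
}}

```text
clock: 12.2
tool_pos: [0.5471, -0.0747, 0.1393]
eef_rot: [0.996, -0.077, 0.035, 0.002]
contact_force: [-0.5, 0.1, -2.2]
opening: 0.666
finger_force: 20.0
```

Emit:
{"fn": "drive_tool", "kwargs": {
  "targets": [
    {"tx":0.0,"ty":0.0,"tz":-0.3,"wx":0.0,"wy":0.0,"wz":0.0,"claw":-1.0},
    {"tx":0.0,"ty":0.0,"tz":-0.4,"wx":0.0,"wy":0.0,"wz":0.0,"claw":-1.0},
    {"tx":0.0,"ty":0.0,"tz":-0.4,"wx":0.0,"wy":0.0,"wz":0.0,"claw":-1.0},
    {"tx":0.0,"ty":0.0,"tz":-0.2,"wx":0.0,"wy":0.0,"wz":0.0,"claw":-1.0},
    {"tx":0.0,"ty":0.0,"tz":0.0,"wx":0.0,"wy":0.0,"wz":0.0,"claw":-1.0},
    {"tx":0.0,"ty":0.0,"tz":0.0,"wx":0.0,"wy":0.0,"wz":0.0,"claw":-1.0},
    {"tx":0.0,"ty":0.0,"tz":0.0,"wx":0.0,"wy":0.0,"wz":0.0,"claw":-1.0},
    {"tx":0.0,"ty":0.0,"tz":0.0,"wx":0.0,"wy":0.0,"wz":0.0,"claw":-1.0}
  ]
}}

```text
clock: 13.0
tool_pos: [0.5478, -0.0779, 0.1002]
eef_rot: [0.996, -0.078, 0.035, 0.003]
contact_force: [-0.4, 0.1, -3.7]
opening: 0.667
finger_force: 20.0
```

Emit:
{"fn": "drive_tool", "kwargs": {
  "targets": [
    {"tx":0.0,"ty":0.08,"tz":-0.25,"wx":0.0,"wy":0.0,"wz":0.0,"claw":-1.0},
    {"tx":0.0,"ty":0.0,"tz":-0.15,"wx":0.0,"wy":0.0,"wz":0.0,"claw":-1.0},
    {"tx":0.0,"ty":0.0,"tz":-0.05,"wx":0.0,"wy":0.0,"wz":0.0,"claw":-1.0},
    {"tx":0.0,"ty":0.0,"tz":0.0,"wx":0.0,"wy":0.0,"wz":0.0,"claw":-1.0},
    {"tx":0.0,"ty":0.0,"tz":0.0,"wx":0.0,"wy":0.0,"wz":0.0,"claw":-1.0},
    {"tx":0.0,"ty":0.0,"tz":0.0,"wx":0.0,"wy":0.0,"wz":0.0,"claw":-1.0},
    {"tx":0.0,"ty":0.0,"tz":0.0,"wx":0.0,"wy":0.0,"wz":0.0,"claw":-1.0},
    {"tx":0.0,"ty":0.0,"tz":0.0,"wx":0.0,"wy":0.0,"wz":0.0,"claw":-1.0}
  ]
}}

```text
clock: 13.8
tool_pos: [0.5475, -0.0754, 0.0864]
eef_rot: [0.996, -0.078, 0.035, 0.003]
contact_force: [0.5, 0.2, -3.0]
opening: 0.668
finger_force: 20.0
```

Emit:
{"fn": "drive_tool", "kwargs": {
  "targets": [
    {"tx":0.0,"ty":0.0,"tz":-0.04,"wx":0.0,"wy":0.0,"wz":0.0,"claw":-1.0},
    {"tx":0.0,"ty":0.0,"tz":0.0,"wx":0.0,"wy":0.0,"wz":0.0,"claw":-1.0},
    {"tx":0.0,"ty":0.0,"tz":0.0,"wx":0.0,"wy":0.0,"wz":0.0,"claw":0.4},
    {"tx":0.0,"ty":0.0,"tz":0.0,"wx":0.0,"wy":0.0,"wz":0.0,"claw":0.6},
    {"tx":0.0,"ty":0.0,"tz":0.0,"wx":0.0,"wy":0.0,"wz":0.0,"claw":0.8},
    {"tx":0.0,"ty":0.0,"tz":0.0,"wx":0.0,"wy":0.0,"wz":0.0,"claw":0.8},
    {"tx":0.0,"ty":0.0,"tz":0.0,"wx":0.0,"wy":0.0,"wz":0.0,"claw":0.8},
    {"tx":0.0,"ty":0.0,"tz":0.0,"wx":0.0,"wy":0.0,"wz":0.0,"claw":0.8}
  ]
}}

```text
clock: 14.6
tool_pos: [0.5475, -0.0753, 0.0851]
eef_rot: [0.996, -0.078, 0.035, 0.003]
contact_force: [0.2, -0.5, -0.3]
opening: 0.901
finger_force: 0.0
```

Emit:
{"fn": "drive_tool", "kwargs": {
  "targets": [
    {"tx":0.0,"ty":0.0,"tz":0.3,"wx":0.0,"wy":0.0,"wz":0.0,"claw":0.8},
    {"tx":0.0,"ty":0.0,"tz":0.7,"wx":0.0,"wy":0.0,"wz":0.0,"claw":0.8},
    {"tx":0.0,"ty":0.0,"tz":1.0,"wx":0.0,"wy":0.0,"wz":0.0,"claw":0.8},
    {"tx":0.0,"ty":0.0,"tz":1.0,"wx":0.0,"wy":0.0,"wz":0.0,"claw":0.8},
    {"tx":0.0,"ty":0.0,"tz":1.0,"wx":0.0,"wy":0.0,"wz":0.0,"claw":1.0},
    {"tx":0.0,"ty":0.0,"tz":1.0,"wx":0.0,"wy":0.0,"wz":0.0,"claw":1.0},
    {"tx":0.0,"ty":0.0,"tz":0.6,"wx":0.0,"wy":0.0,"wz":0.0,"claw":1.0},
    {"tx":0.0,"ty":0.0,"tz":0.0,"wx":0.0,"wy":0.0,"wz":0.0,"claw":1.0}
  ]
}}

```text
clock: 15.4
tool_pos: [0.549, -0.0756, 0.2562]
eef_rot: [0.996, -0.079, 0.038, 0.003]
contact_force: [0.2, -0.5, -0.1]
opening: 1.001
finger_force: 0.0
```

Emit:
{"fn": "drive_tool", "kwargs": {
  "targets": [
    {"tx":-0.1,"ty":-0.6,"tz":0.0,"wx":0.005,"wy":0.035,"wz":0.0,"claw":1.0},
    {"tx":-0.3,"ty":-0.9,"tz":0.0,"wx":0.005,"wy":0.035,"wz":0.0,"claw":1.0},
    {"tx":-0.4,"ty":-1.0,"tz":0.0,"wx":0.0,"wy":0.0,"wz":-0.1,"claw":1.0},
    {"tx":-0.4,"ty":-1.0,"tz":0.0,"wx":0.0,"wy":0.0,"wz":-0.1,"claw":1.0},
    {"tx":-0.4,"ty":-1.0,"tz":0.0,"wx":0.0,"wy":0.0,"wz":-0.1,"claw":1.0},
    {"tx":-0.4,"ty":-1.0,"tz":0.0,"wx":0.0,"wy":0.0,"wz":-0.1,"claw":1.0},
    {"tx":-0.4,"ty":-1.0,"tz":0.0,"wx":0.0,"wy":0.0,"wz":-0.1,"claw":1.0},
    {"tx":-0.4,"ty":-1.0,"tz":0.0,"wx":0.0,"wy":0.0,"wz":-0.1,"claw":1.0}
  ]
}}

```text
clock: 16.2
tool_pos: [0.4622, -0.301, 0.2521]
eef_rot: [0.923, -0.385, -0.003, -0.001]
contact_force: [0.2, -0.5, -0.4]
opening: 1.002
finger_force: 0.0
```

Emit:
{"fn": "drive_tool", "kwargs": {
  "targets": [
    {"tx":-0.4,"ty":-1.0,"tz":0.0,"wx":0.0,"wy":0.0,"wz":-0.08,"claw":1.0},
    {"tx":-0.2,"ty":-1.0,"tz":0.0,"wx":0.0,"wy":0.0,"wz":0.0,"claw":1.0},
    {"tx":0.0,"ty":-0.8,"tz":0.0,"wx":0.0,"wy":0.0,"wz":0.0,"claw":1.0},
    {"tx":0.0,"ty":0.0,"tz":0.0,"wx":0.0,"wy":0.0,"wz":0.0,"claw":1.0},
    {"tx":0.0,"ty":0.0,"tz":0.0,"wx":0.0,"wy":0.0,"wz":0.0,"claw":1.0},
    {"tx":0.0,"ty":0.0,"tz":0.0,"wx":0.0,"wy":0.0,"wz":0.0,"claw":1.0},
    {"tx":0.0,"ty":0.0,"tz":0.0,"wx":0.0,"wy":0.0,"wz":0.0,"claw":1.0},
    {"tx":0.0,"ty":0.0,"tz":0.0,"wx":0.0,"wy":0.0,"wz":0.0,"claw":1.0}
  ]
}}

```text
clock: 17.0
tool_pos: [0.4458, -0.3832, 0.253]
eef_rot: [0.907, -0.42, -0.002, -0.001]
contact_force: [-0.0, -0.6, 0.0]
opening: 1.004
finger_force: 0.0
```

```bash
python3 - <<'E'
from h import *
s=snap('top'); st=r.get_state(); print(st['tool_pos'],st['eef_rot'],st['q'])
W=cloud(s)
for z0,z1 in((.055,.085),(.105,.14)):
    m=(W[...,1]>-.16)&(W[...,1]<0)&(W[...,0]>.4)&(W[...,0]<.7)&(W[...,2]>z0)&(W[...,2]<z1);P=W[m]
    d=P[:,:2]-[.59,-.082]; a=-.159; u=np.array([np.cos(a),np.sin(a)]);sx=d@u; t=d@np.array([-u[1],u[0]])
    k=(abs(t)<.04)&(sx<.05); print(k.sum(), sx[k].min(),sx[k].max(),t[k].min(),t[k].max(),P[k,2].mean())
cv2.imwrite('pics/t2.png',cv2.resize(s['image'][120:380,180:440],(600,600)))
s=snap('side'); cv2.imwrite('pics/s2.png',cv2.resize(s['image'][100:400,180:480],(600,600)))
E
```

```text
[ 0.44574576 -0.3834778   0.25306858] [ 9.07297031e-01 -4.20484400e-01 -2.10382763e-03 -7.34779122e-04] [ 0.48096781  0.64522033  0.26296579  1.68422695 -0.211102    0.84452842
 -1.60387016]
1073 -0.1493608030466062 -0.028632221957627 -0.03124571448364808 0.03316515451756787 0.06757392692474867
938 -0.087695944487686 -0.028543804747939282 -0.02834024654310493 0.02907758999677902 0.12522420846313254
```

View pics/s2.png

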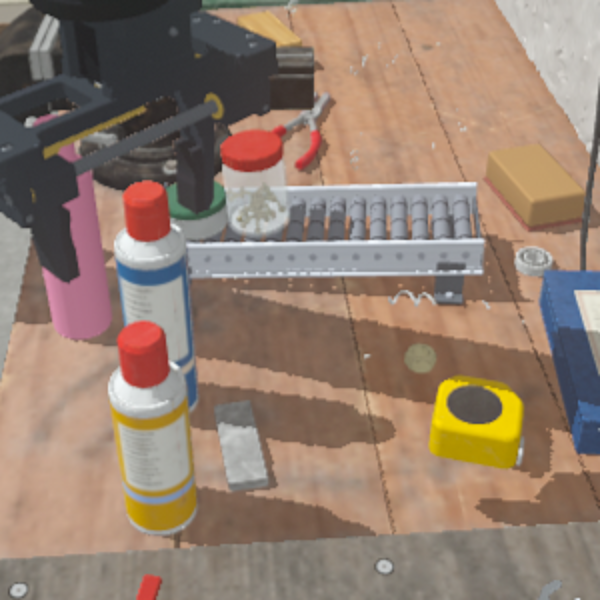

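The jar stands at crop (253,185) closed up on the tin, lane x -88 to -28 mm. The fingers straddle the glue cap at (143,330), so I'll lower and grip.

Emit:
{"fn": "drive_tool", "kwargs": {
  "targets": [
    {"tx":0.0,"ty":-0.13,"tz":-0.4,"wx":0.0,"wy":0.0,"wz":0.0,"claw":1.0},
    {"tx":0.0,"ty":0.0,"tz":-0.7,"wx":0.0,"wy":0.0,"wz":0.0,"claw":1.0},
    {"tx":0.0,"ty":0.0,"tz":-0.8,"wx":0.0,"wy":0.0,"wz":0.0,"claw":1.0},
    {"tx":0.0,"ty":0.0,"tz":-0.8,"wx":0.0,"wy":0.0,"wz":0.0,"claw":1.0},
    {"tx":0.0,"ty":0.0,"tz":-0.8,"wx":0.0,"wy":0.0,"wz":0.0,"claw":1.0},
    {"tx":0.0,"ty":0.0,"tz":-0.5,"wx":0.0,"wy":0.0,"wz":0.0,"claw":1.0},
    {"tx":0.0,"ty":0.0,"tz":-0.4,"wx":0.0,"wy":0.0,"wz":0.0,"claw":1.0},
    {"tx":0.0,"ty":0.0,"tz":0.0,"wx":0.0,"wy":0.0,"wz":0.0,"claw":1.0}
  ],
  "force": 20
}}

```text
clock: 17.9
tool_pos: [0.4445, -0.3876, 0.1191]
eef_rot: [0.907, -0.421, -0.004, -0.001]
contact_force: [-0.2, -0.6, 0.2]
opening: 0.999
finger_force: 0.0
```

Emit:
{"fn": "drive_tool", "kwargs": {
  "targets": [
    {"tx":0.0,"ty":0.0,"tz":0.0,"wx":0.0,"wy":0.0,"wz":0.0,"claw":0.6},
    {"tx":0.0,"ty":0.0,"tz":0.0,"wx":0.0,"wy":0.0,"wz":0.0,"claw":0.4},
    {"tx":0.0,"ty":0.0,"tz":0.0,"wx":0.0,"wy":0.0,"wz":0.0,"claw":0.3},
    {"tx":0.0,"ty":0.0,"tz":0.0,"wx":0.0,"wy":0.0,"wz":0.0,"claw":0.2},
    {"tx":0.0,"ty":0.0,"tz":0.0,"wx":0.0,"wy":0.0,"wz":0.0,"claw":0.1},
    {"tx":0.0,"ty":0.0,"tz":0.0,"wx":0.0,"wy":0.0,"wz":0.0,"claw":-1.0},
    {"tx":0.0,"ty":0.0,"tz":0.0,"wx":0.0,"wy":0.0,"wz":0.0,"claw":-1.0},
    {"tx":0.0,"ty":0.0,"tz":0.0,"wx":0.0,"wy":0.0,"wz":0.0,"claw":-1.0}
  ]
}}

```text
clock: 18.7
tool_pos: [0.4457, -0.3884, 0.1215]
eef_rot: [0.907, -0.421, -0.002, -0.0]
contact_force: [-0.1, 0.6, 5.0]
opening: 0.576
finger_force: 20.0
```

Emit:
{"fn": "drive_tool", "kwargs": {
  "targets": [
    {"tx":0.0,"ty":0.0,"tz":0.3,"wx":0.0,"wy":0.0,"wz":0.0,"claw":-1.0},
    {"tx":0.0,"ty":0.0,"tz":0.7,"wx":0.0,"wy":0.0,"wz":0.0,"claw":-1.0},
    {"tx":0.3,"ty":0.0,"tz":0.9,"wx":0.0,"wy":0.0,"wz":0.08,"claw":-1.0},
    {"tx":0.7,"ty":0.0,"tz":0.7,"wx":0.0,"wy":0.0,"wz":0.12,"claw":-1.0},
    {"tx":1.0,"ty":0.0,"tz":0.3,"wx":0.0,"wy":0.0,"wz":0.12,"claw":-1.0},
    {"tx":1.0,"ty":0.2,"tz":0.0,"wx":0.0,"wy":0.0,"wz":0.12,"claw":-1.0},
    {"tx":1.0,"ty":0.4,"tz":0.0,"wx":0.0,"wy":0.0,"wz":0.12,"claw":-1.0},
    {"tx":0.7,"ty":0.6,"tz":0.0,"wx":0.0,"wy":0.0,"wz":0.12,"claw":-1.0}
  ]
}}

```text
clock: 19.5
tool_pos: [0.5877, -0.3522, 0.2076]
eef_rot: [0.997, -0.076, -0.002, 0.0]
contact_force: [-0.2, 0.5, -3.2]
opening: 0.573
finger_force: 20.0
```

Emit:
{"fn": "drive_tool", "kwargs": {
  "targets": [
    {"tx":0.2,"ty":0.8,"tz":0.0,"wx":0.0,"wy":0.0,"wz":0.0,"claw":-1.0},
    {"tx":0.0,"ty":1.0,"tz":0.0,"wx":-0.001,"wy":-0.01,"wz":0.0,"claw":-1.0},
    {"tx":0.0,"ty":1.0,"tz":0.0,"wx":-0.002,"wy":-0.01,"wz":0.0,"claw":-1.0},
    {"tx":0.0,"ty":1.0,"tz":0.0,"wx":-0.001,"wy":-0.01,"wz":0.0,"claw":-1.0},
    {"tx":0.0,"ty":1.0,"tz":0.0,"wx":-0.002,"wy":-0.01,"wz":0.0,"claw":-1.0},
    {"tx":0.0,"ty":0.9,"tz":0.0,"wx":-0.002,"wy":-0.01,"wz":0.0,"claw":-1.0},
    {"tx":0.0,"ty":0.7,"tz":0.0,"wx":-0.001,"wy":-0.01,"wz":0.0,"claw":-1.0},
    {"tx":0.0,"ty":0.5,"tz":0.0,"wx":-0.001,"wy":-0.006,"wz":0.0,"claw":-1.0}
  ]
}}

```text
clock: 20.3
tool_pos: [0.5917, -0.1429, 0.2077]
eef_rot: [0.996, -0.077, 0.032, 0.002]
contact_force: [-0.1, 0.4, -2.6]
opening: 0.576
finger_force: 20.0
```

Emit:
{"fn": "drive_tool", "kwargs": {
  "targets": [
    {"tx":0.0,"ty":0.6,"tz":0.0,"wx":0.0,"wy":-0.004,"wz":0.0,"claw":-1.0},
    {"tx":0.0,"ty":0.7,"tz":0.0,"wx":0.0,"wy":0.0,"wz":0.0,"claw":-1.0},
    {"tx":0.0,"ty":0.5,"tz":0.0,"wx":0.0,"wy":0.0,"wz":0.0,"claw":-1.0},
    {"tx":0.0,"ty":0.2,"tz":-0.2,"wx":0.0,"wy":0.0,"wz":0.0,"claw":-1.0},
    {"tx":0.0,"ty":0.0,"tz":-0.3,"wx":0.0,"wy":0.0,"wz":0.0,"claw":-1.0},
    {"tx":0.0,"ty":0.0,"tz":-0.3,"wx":0.0,"wy":0.0,"wz":0.0,"claw":-1.0},
    {"tx":0.0,"ty":0.0,"tz":-0.2,"wx":0.0,"wy":0.0,"wz":0.0,"claw":-1.0},
    {"tx":0.0,"ty":0.0,"tz":-0.1,"wx":0.0,"wy":0.0,"wz":0.0,"claw":-1.0}
  ]
}}

```text
clock: 21.1
tool_pos: [0.5918, -0.0864, 0.1738]
eef_rot: [0.996, -0.079, 0.034, 0.003]
contact_force: [-0.3, 0.1, -2.7]
opening: 0.578
finger_force: 20.0
```

```bash
python3 - <<'E'
from h import *
s=snap('side'); st=r.get_state(); print(st['tool_pos'],st['eef_rot'],st['contact_force'])
cv2.imwrite('pics/s3.png',cv2.resize(s['image'][50:300,230:480],(600,600)))
E
```

```text
[ 0.59178413 -0.0861405   0.1737713 ] [ 0.99628569 -0.07909115  0.03393576  0.00278762] [ 0.02624827  0.25397287 -3.42962006]
```

View pics/s3.png

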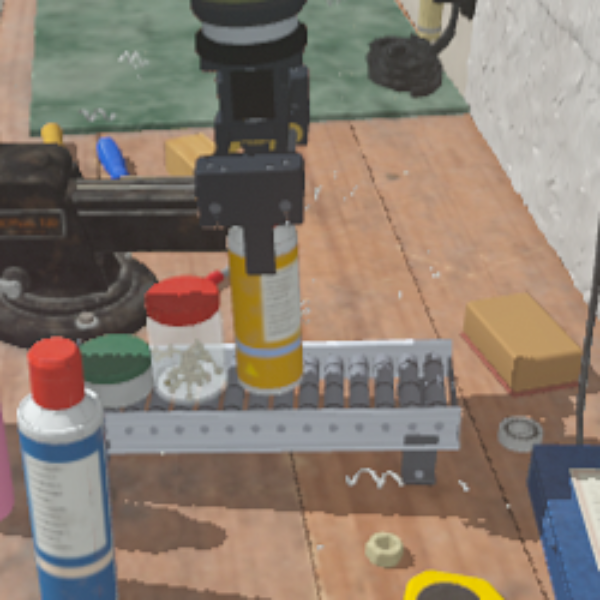

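The glue bottle (crop 265,320) hangs parallel to the jar just behind it, inside the sides, about 6 mm above the rollers.

Emit:
{"fn": "drive_tool", "kwargs": {
  "targets": [
    {"tx":0.0,"ty":0.1,"tz":-0.1,"wx":0.0,"wy":-0.002,"wz":0.0,"claw":-1.0},
    {"tx":0.0,"ty":0.0,"tz":-0.1,"wx":0.0,"wy":0.0,"wz":0.0,"claw":-1.0},
    {"tx":0.0,"ty":0.0,"tz":-0.03,"wx":0.0,"wy":0.0,"wz":0.0,"claw":-1.0},
    {"tx":0.0,"ty":0.0,"tz":0.0,"wx":0.0,"wy":0.0,"wz":0.0,"claw":-1.0},
    {"tx":0.0,"ty":0.0,"tz":0.0,"wx":0.0,"wy":0.0,"wz":0.0,"claw":-1.0},
    {"tx":0.0,"ty":0.0,"tz":0.0,"wx":0.0,"wy":0.0,"wz":0.0,"claw":-1.0},
    {"tx":0.0,"ty":0.0,"tz":0.0,"wx":0.0,"wy":0.0,"wz":0.0,"claw":-1.0},
    {"tx":0.0,"ty":0.0,"tz":0.0,"wx":0.0,"wy":0.0,"wz":0.0,"claw":-1.0}
  ]
}}

```text
clock: 21.95
tool_pos: [0.5925, -0.0822, 0.1682]
eef_rot: [0.996, -0.078, 0.036, 0.002]
contact_force: [-0.5, 0.2, -2.3]
opening: 0.571
finger_force: 20.0
```

Emit:
{"fn": "drive_tool", "kwargs": {
  "targets": [
    {"tx":0.0,"ty":0.0,"tz":-0.05,"wx":0.0,"wy":0.0,"wz":0.0,"claw":-1.0},
    {"tx":0.0,"ty":0.0,"tz":0.0,"wx":0.0,"wy":0.0,"wz":0.0,"claw":-1.0},
    {"tx":0.0,"ty":0.0,"tz":0.0,"wx":0.0,"wy":0.0,"wz":0.0,"claw":-1.0},
    {"tx":0.0,"ty":0.0,"tz":0.0,"wx":0.0,"wy":0.0,"wz":0.0,"claw":-1.0},
    {"tx":0.0,"ty":0.0,"tz":0.0,"wx":0.0,"wy":0.0,"wz":0.0,"claw":-1.0},
    {"tx":0.0,"ty":0.0,"tz":0.0,"wx":0.0,"wy":0.0,"wz":0.0,"claw":-1.0},
    {"tx":0.0,"ty":0.0,"tz":0.0,"wx":0.0,"wy":0.0,"wz":0.0,"claw":-1.0},
    {"tx":0.0,"ty":0.0,"tz":0.0,"wx":0.0,"wy":0.0,"wz":0.0,"claw":-1.0}
  ]
}}

```text
clock: 22.75
tool_pos: [0.5925, -0.0822, 0.1667]
eef_rot: [0.996, -0.078, 0.036, 0.002]
contact_force: [-0.2, 0.3, -2.8]
opening: 0.575
finger_force: 20.0
```

Emit:
{"fn": "drive_tool", "kwargs": {
  "targets": [
    {"tx":0.0,"ty":0.0,"tz":-0.03,"wx":0.0,"wy":0.0,"wz":0.0,"claw":-1.0},
    {"tx":0.0,"ty":0.0,"tz":0.0,"wx":0.0,"wy":0.0,"wz":0.0,"claw":-1.0},
    {"tx":0.0,"ty":0.0,"tz":0.0,"wx":0.0,"wy":0.0,"wz":0.0,"claw":0.2},
    {"tx":0.0,"ty":0.0,"tz":0.0,"wx":0.0,"wy":0.0,"wz":0.0,"claw":0.4},
    {"tx":0.0,"ty":0.0,"tz":0.0,"wx":0.0,"wy":0.0,"wz":0.0,"claw":0.6},
    {"tx":0.0,"ty":0.0,"tz":0.0,"wx":0.0,"wy":0.0,"wz":0.0,"claw":0.8},
    {"tx":0.0,"ty":0.0,"tz":0.0,"wx":0.0,"wy":0.0,"wz":0.0,"claw":0.8},
    {"tx":0.0,"ty":0.0,"tz":0.0,"wx":0.0,"wy":0.0,"wz":0.0,"claw":0.8}
  ]
}}

```text
clock: 23.55
tool_pos: [0.5925, -0.0822, 0.1658]
eef_rot: [0.996, -0.078, 0.036, 0.002]
contact_force: [0.3, -0.1, 0.2]
opening: 0.899
finger_force: 0.0
```

Emit:
{"fn": "drive_tool", "kwargs": {
  "targets": [
    {"tx":0.0,"ty":0.0,"tz":0.2,"wx":0.0,"wy":0.0,"wz":0.0,"claw":0.8},
    {"tx":0.0,"ty":0.0,"tz":0.5,"wx":0.0,"wy":0.0,"wz":0.0,"claw":0.8},
    {"tx":0.0,"ty":0.0,"tz":0.8,"wx":0.0,"wy":0.0,"wz":0.0,"claw":0.8},
    {"tx":0.0,"ty":0.0,"tz":1.0,"wx":0.0,"wy":0.0,"wz":0.0,"claw":0.8},
    {"tx":0.0,"ty":0.0,"tz":1.0,"wx":0.0,"wy":0.0,"wz":0.0,"claw":0.8},
    {"tx":0.0,"ty":0.0,"tz":0.5,"wx":0.0,"wy":0.0,"wz":0.0,"claw":1.0},
    {"tx":0.0,"ty":0.0,"tz":0.2,"wx":0.0,"wy":0.0,"wz":0.0,"claw":1.0},
    {"tx":0.0,"ty":0.0,"tz":0.0,"wx":0.0,"wy":0.0,"wz":0.0,"claw":1.0}
  ]
}}

```text
clock: 24.35
tool_pos: [0.5927, -0.0823, 0.2925]
eef_rot: [0.996, -0.078, 0.037, 0.002]
contact_force: [0.4, 0.6, -0.3]
opening: 0.995
finger_force: 0.0
```

Emit:
{"fn": "drive_tool", "kwargs": {
  "targets": [
    {"tx":-0.3,"ty":-0.5,"tz":0.0,"wx":0.005,"wy":0.035,"wz":0.0,"claw":1.0},
    {"tx":-0.6,"ty":-0.8,"tz":0.0,"wx":0.006,"wy":0.035,"wz":0.0,"claw":1.0},
    {"tx":-0.7,"ty":-0.9,"tz":0.0,"wx":0.0,"wy":0.0,"wz":0.0,"claw":1.0},
    {"tx":-0.7,"ty":-0.9,"tz":0.0,"wx":0.0,"wy":0.0,"wz":0.0,"claw":1.0},
    {"tx":-0.7,"ty":-0.9,"tz":0.0,"wx":0.0,"wy":0.0,"wz":0.0,"claw":1.0},
    {"tx":-0.7,"ty":-0.9,"tz":0.0,"wx":0.0,"wy":0.0,"wz":0.0,"claw":1.0},
    {"tx":-0.7,"ty":-0.9,"tz":0.0,"wx":0.0,"wy":0.0,"wz":0.0,"claw":1.0},
    {"tx":-0.4,"ty":-0.5,"tz":0.0,"wx":0.0,"wy":0.0,"wz":0.0,"claw":1.0}
  ]
}}

```text
clock: 25.15
tool_pos: [0.4454, -0.2735, 0.2905]
eef_rot: [0.997, -0.08, -0.003, -0.0]
contact_force: [0.9, -0.9, 0.3]
opening: 1.0
finger_force: 0.0
```

```bash
python3 - <<'E'
from h import *
s=snap('top'); st=r.get_state(); print(st['tool_pos'],st['eef_rot'],st['q'])
W=cloud(s)
for z0,z1 in((.055,.085),(.105,.14),(.14,.195),(.205,.23)):
    m=(W[...,1]>-.16)&(W[...,1]<0)&(W[...,0]>.4)&(W[...,0]<.7)&(W[...,2]>z0)&(W[...,2]<z1);P=W[m]
    d=P[:,:2]-[.59,-.082]; a=-.159; u=np.array([np.cos(a),np.sin(a)]);sx=d@u; t=d@np.array([-u[1],u[0]])
    k=(abs(t)<.04)&(sx<.07)
    if k.any(): print(k.sum(), sx[k].min(),sx[k].max(),t[k].min(),t[k].max(),P[k,2].mean())
s=snap('side')
cv2.imwrite('pics/s4.png',cv2.resize(s['image'][50:350,200:500],(600,600)))
E
```

```text
[ 0.44350565 -0.27586856  0.29065944] [ 9.96605819e-01 -8.22467234e-02 -3.45786941e-03  6.00191803e-04] [ 0.39745469  0.49926512  0.10727147  1.8218892  -0.06430682  0.82976133
 -1.20002924]
1136 -0.14932743274161875 0.017562687632577435 -0.03127594036842816 0.03340766398486868 0.06783517027396055
1026 -0.0876814001366692 0.019296166721013044 -0.028173844019897674 0.029060959462269925 0.12513437241984773
528 -0.032392708044472286 0.019267111817262705 -0.025259491528556142 0.026796702427384845 0.17198306268718627
340 -0.024530891754615005 0.005564056697703471 -0.014930484299857265 0.01650066753516652 0.21544923373793104
```

View pics/s4.png

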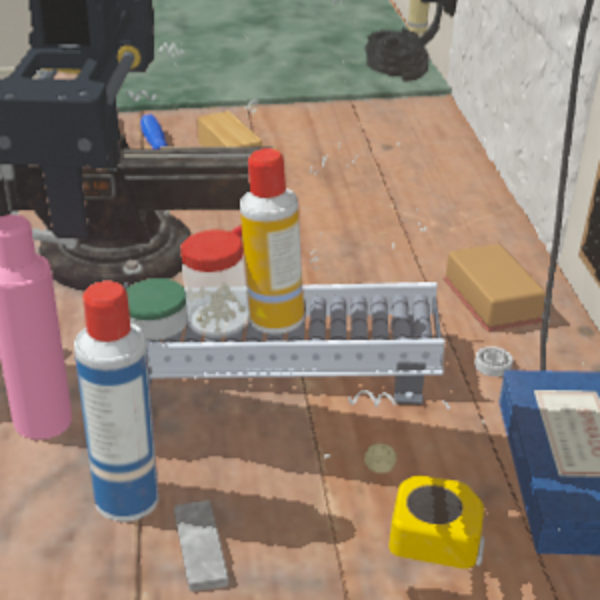

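The glue (crop 270,245) stands closed up behind the jar. The spray can is at (118,400) and the gripper is above it.

Emit:
{"fn": "drive_tool", "kwargs": {
  "targets": [
    {"tx":0.1,"ty":0.13,"tz":-0.3,"wx":0.0,"wy":-0.005,"wz":0.0,"claw":1.0},
    {"tx":0.0,"ty":0.0,"tz":-0.5,"wx":0.0,"wy":0.0,"wz":0.0,"claw":1.0},
    {"tx":0.0,"ty":0.0,"tz":-0.8,"wx":0.0,"wy":0.0,"wz":0.0,"claw":1.0},
    {"tx":0.0,"ty":0.0,"tz":-0.8,"wx":0.0,"wy":0.0,"wz":0.0,"claw":1.0},
    {"tx":0.0,"ty":0.0,"tz":-0.8,"wx":0.0,"wy":0.0,"wz":0.0,"claw":1.0},
    {"tx":0.0,"ty":0.0,"tz":-0.6,"wx":0.0,"wy":0.0,"wz":0.0,"claw":1.0},
    {"tx":0.0,"ty":0.0,"tz":-0.4,"wx":0.0,"wy":0.0,"wz":0.0,"claw":1.0},
    {"tx":0.0,"ty":0.0,"tz":-0.2,"wx":0.0,"wy":0.0,"wz":0.0,"claw":1.0}
  ]
}}

```text
clock: 26.05
tool_pos: [0.4518, -0.2654, 0.1581]
eef_rot: [0.997, -0.077, 0.001, -0.002]
contact_force: [0.1, -0.5, 0.1]
opening: 1.002
finger_force: 0.0
```

Emit:
{"fn": "drive_tool", "kwargs": {
  "targets": [
    {"tx":-0.15,"ty":-0.2,"tz":0.0,"wx":0.0,"wy":0.0,"wz":0.0,"claw":1.0},
    {"tx":0.0,"ty":0.0,"tz":0.0,"wx":0.0,"wy":0.0,"wz":0.0,"claw":1.0},
    {"tx":0.0,"ty":0.0,"tz":0.0,"wx":0.0,"wy":0.0,"wz":0.0,"claw":1.0},
    {"tx":0.0,"ty":0.0,"tz":0.0,"wx":0.0,"wy":0.0,"wz":0.0,"claw":1.0},
    {"tx":0.0,"ty":0.0,"tz":0.0,"wx":0.0,"wy":0.0,"wz":0.0,"claw":1.0},
    {"tx":0.0,"ty":0.0,"tz":0.0,"wx":0.0,"wy":0.0,"wz":0.0,"claw":1.0},
    {"tx":0.0,"ty":0.0,"tz":0.0,"wx":0.0,"wy":0.0,"wz":0.0,"claw":1.0},
    {"tx":0.0,"ty":0.0,"tz":0.0,"wx":0.0,"wy":0.0,"wz":0.0,"claw":1.0}
  ]
}}

```text
clock: 26.85
tool_pos: [0.447, -0.2733, 0.1598]
eef_rot: [0.997, -0.078, 0.002, -0.001]
contact_force: [-1.1, 0.2, 0.0]
opening: 1.001
finger_force: 0.0
```

Emit:
{"fn": "drive_tool", "kwargs": {
  "targets": [
    {"tx":0.0,"ty":0.03,"tz":-0.1,"wx":0.0,"wy":0.0,"wz":0.0,"claw":1.0},
    {"tx":0.0,"ty":0.0,"tz":0.0,"wx":0.0,"wy":0.0,"wz":0.0,"claw":0.6},
    {"tx":0.0,"ty":0.0,"tz":0.0,"wx":0.0,"wy":0.0,"wz":0.0,"claw":0.4},
    {"tx":0.0,"ty":0.0,"tz":0.0,"wx":0.0,"wy":0.0,"wz":0.0,"claw":0.3},
    {"tx":0.0,"ty":0.0,"tz":0.0,"wx":0.0,"wy":0.0,"wz":0.0,"claw":0.2},
    {"tx":0.0,"ty":0.0,"tz":0.0,"wx":0.0,"wy":0.0,"wz":0.0,"claw":0.1},
    {"tx":0.0,"ty":0.0,"tz":0.0,"wx":0.0,"wy":0.0,"wz":0.0,"claw":-1.0},
    {"tx":0.0,"ty":0.0,"tz":0.0,"wx":0.0,"wy":0.0,"wz":0.0,"claw":-1.0}
  ]
}}

```text
clock: 27.65
tool_pos: [0.4469, -0.2726, 0.1568]
eef_rot: [0.997, -0.079, 0.002, -0.001]
contact_force: [0.2, -0.8, -0.5]
opening: 0.59
finger_force: 20.0
```

Emit:
{"fn": "drive_tool", "kwargs": {
  "targets": [
    {"tx":0.0,"ty":0.0,"tz":0.0,"wx":0.0,"wy":0.0,"wz":0.0,"claw":-1.0},
    {"tx":0.0,"ty":0.0,"tz":0.0,"wx":0.0,"wy":0.0,"wz":0.0,"claw":-1.0},
    {"tx":0.0,"ty":0.0,"tz":0.0,"wx":0.0,"wy":0.0,"wz":0.0,"claw":-1.0},
    {"tx":0.0,"ty":0.0,"tz":0.0,"wx":0.0,"wy":0.0,"wz":0.0,"claw":-1.0},
    {"tx":0.0,"ty":0.0,"tz":0.0,"wx":0.0,"wy":0.0,"wz":0.0,"claw":-1.0},
    {"tx":0.0,"ty":0.0,"tz":0.0,"wx":0.0,"wy":0.0,"wz":0.0,"claw":-1.0},
    {"tx":0.0,"ty":0.0,"tz":0.0,"wx":0.0,"wy":0.0,"wz":0.0,"claw":-1.0},
    {"tx":0.0,"ty":0.0,"tz":0.0,"wx":0.0,"wy":0.0,"wz":0.0,"claw":-1.0}
  ]
}}

```text
clock: 28.45
tool_pos: [0.447, -0.2725, 0.1568]
eef_rot: [0.997, -0.079, 0.002, -0.001]
contact_force: [-0.5, -1.0, 1.2]
opening: 0.586
finger_force: 20.0
```

Emit:
{"fn": "drive_tool", "kwargs": {
  "targets": [
    {"tx":0.0,"ty":0.0,"tz":0.3,"wx":0.0,"wy":0.0,"wz":0.0,"claw":-1.0},
    {"tx":0.0,"ty":0.0,"tz":0.7,"wx":0.0,"wy":0.0,"wz":0.0,"claw":-1.0},
    {"tx":0.3,"ty":0.0,"tz":0.9,"wx":0.0,"wy":0.0,"wz":0.0,"claw":-1.0},
    {"tx":0.7,"ty":0.0,"tz":0.7,"wx":0.0,"wy":0.0,"wz":0.0,"claw":-1.0},
    {"tx":1.0,"ty":0.0,"tz":0.4,"wx":0.0,"wy":0.0,"wz":0.0,"claw":-1.0},
    {"tx":1.0,"ty":0.0,"tz":0.0,"wx":0.0,"wy":0.0,"wz":0.0,"claw":-1.0},
    {"tx":1.0,"ty":0.0,"tz":0.0,"wx":0.0,"wy":0.0,"wz":0.0,"claw":-1.0},
    {"tx":1.0,"ty":0.2,"tz":0.0,"wx":0.0,"wy":0.0,"wz":0.0,"claw":-1.0}
  ]
}}

```text
clock: 29.25
tool_pos: [0.597, -0.2668, 0.2467]
eef_rot: [0.997, -0.079, 0.001, -0.001]
contact_force: [1.0, -0.7, -3.5]
opening: 0.586
finger_force: 20.0
```

Emit:
{"fn": "drive_tool", "kwargs": {
  "targets": [
    {"tx":0.9,"ty":0.4,"tz":0.0,"wx":0.0,"wy":0.0,"wz":0.0,"claw":-1.0},
    {"tx":0.6,"ty":0.7,"tz":0.0,"wx":-0.001,"wy":-0.01,"wz":0.0,"claw":-1.0},
    {"tx":0.0,"ty":0.9,"tz":0.0,"wx":-0.002,"wy":-0.01,"wz":0.0,"claw":-1.0},
    {"tx":0.0,"ty":0.9,"tz":0.0,"wx":-0.001,"wy":-0.01,"wz":0.0,"claw":-1.0},
    {"tx":0.0,"ty":0.9,"tz":0.0,"wx":-0.002,"wy":-0.01,"wz":0.0,"claw":-1.0},
    {"tx":0.0,"ty":0.7,"tz":0.0,"wx":-0.002,"wy":-0.01,"wz":0.0,"claw":-1.0},
    {"tx":0.0,"ty":0.5,"tz":0.0,"wx":-0.002,"wy":-0.01,"wz":0.0,"claw":-1.0},
    {"tx":0.0,"ty":0.3,"tz":0.0,"wx":-0.001,"wy":-0.007,"wz":0.0,"claw":-1.0}
  ]
}}

```text
clock: 30.05
tool_pos: [0.6414, -0.1054, 0.2465]
eef_rot: [0.996, -0.078, 0.036, 0.002]
contact_force: [-0.2, 0.2, -4.0]
opening: 0.587
finger_force: 20.0
```

Emit:
{"fn": "drive_tool", "kwargs": {
  "targets": [
    {"tx":0.1,"ty":0.25,"tz":0.0,"wx":0.0,"wy":0.0,"wz":0.0,"claw":-1.0},
    {"tx":0.0,"ty":0.2,"tz":-0.2,"wx":0.0,"wy":0.0,"wz":0.0,"claw":-1.0},
    {"tx":0.0,"ty":0.0,"tz":-0.3,"wx":0.0,"wy":0.0,"wz":0.0,"claw":-1.0},
    {"tx":0.0,"ty":0.0,"tz":-0.3,"wx":0.0,"wy":0.0,"wz":0.0,"claw":-1.0},
    {"tx":0.0,"ty":0.0,"tz":-0.3,"wx":0.0,"wy":0.0,"wz":0.0,"claw":-1.0},
    {"tx":0.0,"ty":0.0,"tz":0.0,"wx":0.0,"wy":0.0,"wz":0.0,"claw":-1.0},
    {"tx":0.0,"ty":0.0,"tz":0.0,"wx":0.0,"wy":0.0,"wz":0.0,"claw":-1.0},
    {"tx":0.0,"ty":0.0,"tz":0.0,"wx":0.0,"wy":0.0,"wz":0.0,"claw":-1.0}
  ]
}}

```text
clock: 30.85
tool_pos: [0.6454, -0.0943, 0.2141]
eef_rot: [0.996, -0.079, 0.037, 0.002]
contact_force: [0.5, -0.3, -3.3]
opening: 0.585
finger_force: 20.0
```

```bash
python3 - <<'E'
from h import *
s=snap('side'); st=r.get_state(); print(st['tool_pos'],st['eef_rot'],st['contact_force'])
cv2.imwrite('pics/s5.png',cv2.resize(s['image'][50:300,230:480],(600,600)))
E
```

```text
[ 0.64533151 -0.09417399  0.21421987] [ 0.99620662 -0.07849618  0.03748047  0.00243463] [ 0.25257541  0.21438892 -4.607966  ]
```

View pics/s5.png

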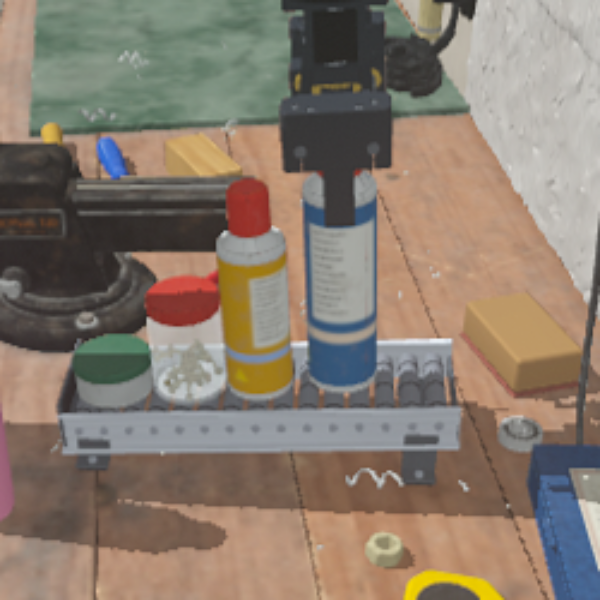

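The spray can (crop 342,290) hangs behind the glue, slightly above the rollers with a gap of about 12 mm. I'll lower it and release.

Emit:
{"fn": "drive_tool", "kwargs": {
  "targets": [
    {"tx":0.0,"ty":0.1,"tz":-0.1,"wx":0.0,"wy":0.0,"wz":0.0,"claw":-1.0},
    {"tx":0.0,"ty":0.0,"tz":-0.1,"wx":0.0,"wy":0.0,"wz":0.0,"claw":-1.0},
    {"tx":0.0,"ty":0.0,"tz":-0.04,"wx":0.0,"wy":0.0,"wz":0.0,"claw":-1.0},
    {"tx":0.0,"ty":0.0,"tz":0.0,"wx":0.0,"wy":0.0,"wz":0.0,"claw":-1.0},
    {"tx":0.0,"ty":0.0,"tz":0.0,"wx":0.0,"wy":0.0,"wz":0.0,"claw":-1.0},
    {"tx":0.0,"ty":0.0,"tz":0.0,"wx":0.0,"wy":0.0,"wz":0.0,"claw":-1.0},
    {"tx":0.0,"ty":0.0,"tz":0.0,"wx":0.0,"wy":0.0,"wz":0.0,"claw":-1.0},
    {"tx":0.0,"ty":0.0,"tz":0.0,"wx":0.0,"wy":0.0,"wz":0.0,"claw":-1.0}
  ]
}}

```text
clock: 31.7
tool_pos: [0.645, -0.091, 0.2066]
eef_rot: [0.996, -0.078, 0.037, 0.002]
contact_force: [-0.2, 1.4, -3.2]
opening: 0.589
finger_force: 20.0
```

Emit:
{"fn": "drive_tool", "kwargs": {
  "targets": [
    {"tx":0.0,"ty":0.0,"tz":-0.06,"wx":0.0,"wy":0.0,"wz":0.0,"claw":-1.0},
    {"tx":0.0,"ty":0.0,"tz":0.0,"wx":0.0,"wy":0.0,"wz":0.0,"claw":-1.0},
    {"tx":0.0,"ty":0.0,"tz":0.0,"wx":0.0,"wy":0.0,"wz":0.0,"claw":0.2},
    {"tx":0.0,"ty":0.0,"tz":0.0,"wx":0.0,"wy":0.0,"wz":0.0,"claw":0.4},
    {"tx":0.0,"ty":0.0,"tz":0.0,"wx":0.0,"wy":0.0,"wz":0.0,"claw":0.6},
    {"tx":0.0,"ty":0.0,"tz":0.0,"wx":0.0,"wy":0.0,"wz":0.0,"claw":0.8},
    {"tx":0.0,"ty":0.0,"tz":0.0,"wx":0.0,"wy":0.0,"wz":0.0,"claw":0.8},
    {"tx":0.0,"ty":0.0,"tz":0.0,"wx":0.0,"wy":0.0,"wz":0.0,"claw":0.8}
  ]
}}

```text
clock: 32.5
tool_pos: [0.645, -0.0909, 0.2048]
eef_rot: [0.996, -0.078, 0.037, 0.002]
contact_force: [0.3, 1.2, 0.4]
opening: 0.899
finger_force: 0.0
```

Emit:
{"fn": "drive_tool", "kwargs": {
  "targets": [
    {"tx":0.0,"ty":0.0,"tz":0.2,"wx":0.0,"wy":0.0,"wz":0.0,"claw":0.8},
    {"tx":0.0,"ty":0.0,"tz":0.5,"wx":0.0,"wy":0.0,"wz":0.0,"claw":0.8},
    {"tx":0.0,"ty":0.0,"tz":0.8,"wx":0.0,"wy":0.0,"wz":0.0,"claw":0.8},
    {"tx":0.0,"ty":0.0,"tz":0.9,"wx":0.0,"wy":0.0,"wz":0.0,"claw":0.8},
    {"tx":0.0,"ty":0.0,"tz":0.9,"wx":0.0,"wy":0.0,"wz":0.0,"claw":0.8},
    {"tx":0.0,"ty":0.0,"tz":0.5,"wx":0.0,"wy":0.0,"wz":0.0,"claw":0.8},
    {"tx":0.0,"ty":0.0,"tz":0.0,"wx":0.0,"wy":0.0,"wz":0.0,"claw":0.8},
    {"tx":0.0,"ty":0.0,"tz":0.0,"wx":0.0,"wy":0.0,"wz":0.0,"claw":0.8}
  ]
}}

```text
clock: 33.3
tool_pos: [0.6447, -0.0908, 0.3186]
eef_rot: [0.996, -0.078, 0.037, 0.002]
contact_force: [0.0, -0.3, 0.3]
opening: 0.902
finger_force: 0.0
```

```bash
python3 - <<'E'
from h import *
s=snap('side'); st=r.get_state(); print(st['tool_pos'],st['contact_force'])
cv2.imwrite('pics/s6.png',s['image'])
E
```

```text
[ 0.64426663 -0.09071437  0.31777575] [-0.13985135  0.24889446  0.15536191]
```

View pics/s6.png

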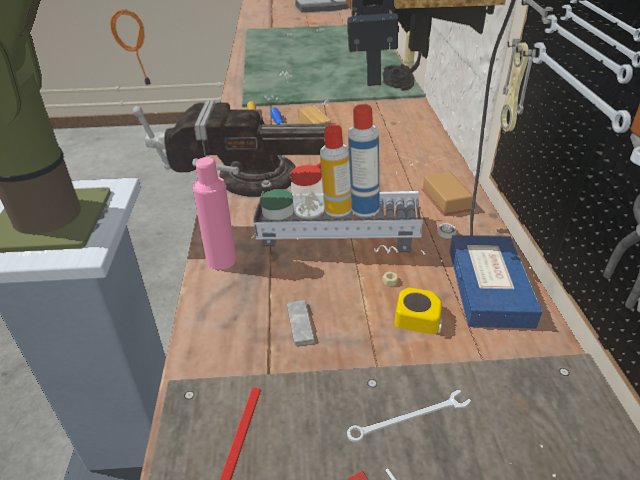

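All four stand in order on the lane at pixels 277, 307, 337 and 364. The bar and tape have not moved. I'll wait a little longer and check that the row has closed up.

Emit:
{"fn": "drive_tool", "kwargs": {
  "targets": [
    {"tx":0.0,"ty":0.0,"tz":0.0,"wx":0.0,"wy":0.0,"wz":0.0,"claw":0.8},
    {"tx":0.0,"ty":0.0,"tz":0.0,"wx":0.0,"wy":0.0,"wz":0.0,"claw":0.8},
    {"tx":0.0,"ty":0.0,"tz":0.0,"wx":0.0,"wy":0.0,"wz":0.0,"claw":0.8},
    {"tx":0.0,"ty":0.0,"tz":0.0,"wx":0.0,"wy":0.0,"wz":0.0,"claw":0.8},
    {"tx":0.0,"ty":0.0,"tz":0.0,"wx":0.0,"wy":0.0,"wz":0.0,"claw":0.8},
    {"tx":0.0,"ty":0.0,"tz":0.0,"wx":0.0,"wy":0.0,"wz":0.0,"claw":0.8},
    {"tx":0.0,"ty":0.0,"tz":0.0,"wx":0.0,"wy":0.0,"wz":0.0,"claw":0.8},
    {"tx":0.0,"ty":0.0,"tz":0.0,"wx":0.0,"wy":0.0,"wz":0.0,"claw":0.8}
  ]
}}

```text
clock: 34.15
tool_pos: [0.6449, -0.0909, 0.3188]
eef_rot: [0.996, -0.078, 0.037, 0.002]
contact_force: [-0.2, 0.0, -0.7]
opening: 0.899
finger_force: 0.0
```

```bash
python3 - <<'E'
from h import *
s=snap('side'); W=cloud(s)
d=W[...,:2]-[.59,-.082]; a=-.159; u=np.array([np.cos(a),np.sin(a)]);sx=d@u; t=d@np.array([-u[1],u[0]])
sx=sx+.07*(W[...,2]-.044)  # undo lean
for z0,z1 in((.06,.068),(.1,.12),(.14,.17),(.185,.205)):
    k=(abs(t)<.036)&(abs(sx)<.15)&(W[...,2]>z0)&(W[...,2]<z1); v=np.sort(sx[k]); g=np.where(np.diff(v)>.004)[0]
    print(z0,v[0].round(4),v[-1].round(4),[(v[i].round(4),v[i+1].round(4)) for i in g])
cv2.imwrite('pics/s7.png',cv2.resize(s['image'][95:255,240:440],(800,600)))
E
```

```text
0.06 -0.1494 0.0796 []
0.1 -0.0835 0.0782 []
0.14 -0.0253 0.0788 []
0.185 -0.0153 0.0792 [(np.float64(0.0164), np.float64(0.0268))]
```

View pics/s7.png

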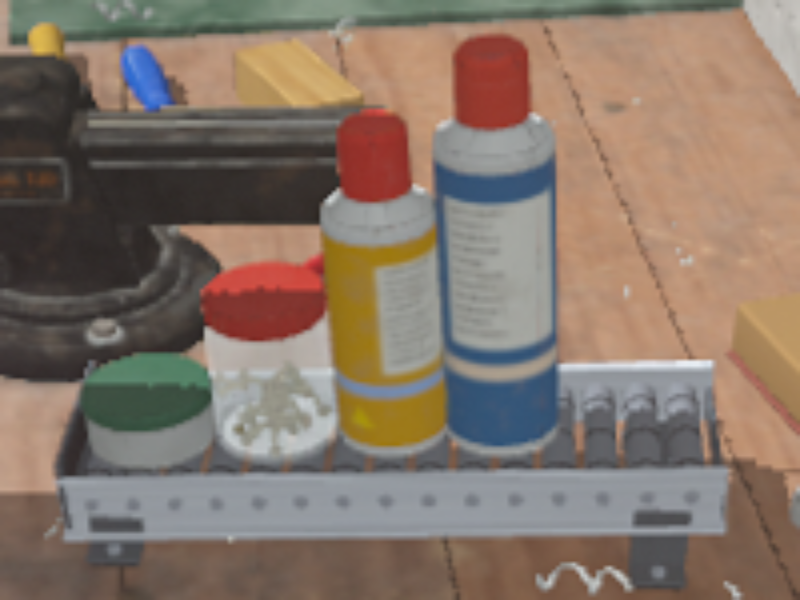

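The row is closed up, spanning -149 to +79.6 mm (229 mm, as specified), and all four stand.

```bash
python3 -c "
from h import *
print(workorder.finish_job())"
```

```text
the job is handed in; nothing more can be done
None
```

The job is handed in: the tin, jar, glue bottle and spray can stand upright on the lane in that order, in one closed-up row against the stop, and the bar and tape measure were left where they lay.

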